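Lock off an isolator: hang its removable handle on the keeper peg

ROBOT

A 7-joint arm with a two-finger parallel gripper is mounted at the origin on the work surface; the furniture and walls round the work are solid. World frame = base frame: x ahead of the robot, y to its left, z up, the work surface at z = 0. Lengths are in m, angles in rad, forces in N, time in s.
With the tool pointing down it reaches from about 0.425 to 0.925 m from the base axis. Payload 6.8 kg.
Tool frame: the origin (TCP) lies at the very end of the fingers, on their centre line; the grasp point (between the pads) lies 19 mm behind it (bot.hold_point_z is the distance from the TCP to the grasp point, in m); z points along the fingers, y is the line along which they close (so a half turn about z gives the same grasp; the last joint's range is limited). The gripper opens to 85 mm and grips with 20 to 120 N. Pads are 22 mm wide; open, the fingers measure 114 mm over their backs; the gripper's body (76 mm by 85 mm) begins 54 mm behind the grasp point. The pads swing forward as they close: fully open they stand 13 mm farther back than shut.
Start: joints at [-0.108, 0.477, 0.022, 1.555, -0.011, 1.109, -0.083], TCP at [0.675, 0, 0.231] pointing down, gripper open.
Joint ranges: [-2.96, 2.96], [-0.34, 2.1], [-1.41, 1.46], [0.24, 2.44], [-1.37, 4.51], [0.17, 1.92], [-2.96, 2.96]. Speed limits (rad/s): [2.39, 2.39, 3.14, 3.14, 3.14, 3.14, 3.14].

INTERFACE

Orientations are given as [roll, pitch, yaw] about the fixed x, y, z axes, in that order (R = Rz(yaw) Ry(pitch) Rx(roll)).
In Python, from rig import bot, cams, workorder gives the robot as it stands.
- The arm moves only by the tool step_arm, never from a script. Its arguments are lists of equal length, an entry for each row: "linear": the shift along the tool's x, y, z in m, a list of three; "rotation": the turn, a rotation vector about the tool's x, y, z in degrees, a list of three; "claw": the closure, from -1 (fully open) to 1 (shut), so that 0 is half open. A call has 1 to 10 rows; each row shifts and turns the commanded pose from where the row before left it, along the tool's axes as they then stand; what a row does not reach is not made up. A row lasts 1/12 s, in which the tool goes at most 41.7 mm and 7.16 degrees, less where a joint would pass 70% of its speed; a pose out of reach is approached as far as the arm can. A call with a gripper value outside its range is refused whole. The fingers move at their own pace and stop on an object; "force" is the grip in N (left out, the last holds). Time passes only in rows, so rows that do not move let the fingers close. It gives the time, the measured TCP pose, the force, the opening and the grip force at its end, in the units of the state.
- bot.read_state(): the state, without advancing time (a new reading comes with each control period).
- cams.capture(name): name is "scene" or "side" or "wrist"; returns (picture, depth): 420x560x3 uint8, red, green, blue; 420x560 float32, m along the optical axis (not along the pixel's ray), 0 where there is no reading.
- cams.camera_info(name): a dict with "fx", "fy", "cx", "cy" (pixels), "k1" (the pictures are not rectified: a ray, as slopes to the right and down, at radius r is drawn at 1 + k1 r^2 times it, then the intrinsics apply), "rvec" (rotation vector, rad) and "tvec" (3), from world to camera coordinates, as OpenCV has them. Camera axes: x right, y down, z forward; pixel columns grow to the right and rows downward; lengths in m; the calibration is good to about 2 mm. A picture is of the moment at which its call begins: read the wrist's pose just before it. camera_info takes no time and is no camera call; for the wrist camera it gives the pose at the moment of the call.
- workorder.job_done(): hands the job in; it is judged then, once.
The state is a dict: "clock": time; "joint_pos": joint angles; "qd": joint speeds; "joint_efforts": joint torques, N m; "tcp_pos": TCP position; "eef_rot": TCP orientation; "wrist_force": force on the tool from outside, world axes, zero at the start; "wrist_torque": the same for the moment, N m; "finger_gap": finger opening in m; "grip_force": force on a finger pad.
Only numpy, scipy, OpenCV 4.12 (cv2) and the standard library are available. Lean on these libraries where they do the work, as an engineer would, in place of code of your own. Each camera call takes 0.05 s, during which the arm holds its last target. There are 200 camera calls.

TASK

Lock the isolator off: pull its red removable handle up out of the grey switch block and hang it by its steel eye on the peg of the blue lock-off stand. The hinged steel keeper flap bars the peg and gives way only upward, so lift it from below with the head of the handle, pass the eye onto the peg under it, and let the flap drop fully shut in front of the eye; leave the handle hanging there freely and do not shift the lamp holder, the fuse cap or the carton.

Things in the scene. Friction and masses are not known exactly. Their poses are not given: they have to be found in the camera images.
- switch: Grey isolator block fixed to the bench, 84 x 84 mm, 60 mm high, yellow square plate on top with a square key socket (14 mm wide, 26 mm deep) in the middle; origin at the centre of its underside, z up; a black cable gland sticks out 20 mm on its +y side.
- handle: Removable handle, 172 mm long, 0.11 to 0.22 kg, upright in the socket at the start. From the bottom: steel spigot 12 mm square (0 to 24 mm), dark collar 30 mm across (to 29 mm), red grip 18 mm (x) by 24 mm (y) (to 99 mm), steel shank 7 x 12 mm, round steel eye. Origin at the spigot's bottom, z towards the eye, x through the eye's hole. Sits loosely; lift straight at least 24 mm to free it.
- grip (a point): Centre of the red grip, 66 mm above the handle's origin, 84 mm below the eye's centre; axes as the handle. Grip across y (24 mm, flat sides). At the stand the gripper must lean back 35 to 45 degrees from vertical towards the stand's -x side (so grip it that way on the handle's -x side), as the eye, keeper and board stand above the grip.
- eye (a point): Centre of the handle's eye, a ring of round bar 7 mm thick: hole 30 mm, outside 44 mm across, in the handle's y-z plane; 150 mm above the handle's origin, axes as the handle.
- stand: Blue lock-off stand fixed to the bench: dark base 160 x 124 x 10 mm, upright board 110 mm wide, top at 315 mm, its front face 50 mm on the +x side of the origin (centre of the base's underside) and facing -x.
- peg (a point): Root of the horizontal steel peg: on its axis, at the board's front face, 230 mm above the bench; axes as the stand. The peg is 10 mm thick and runs along -x to its tip at x = -64 mm. A flange 26 mm across covers its first 4 mm.
- keeper (a joint): Bent steel flap 26 mm wide, hinged about the stand's y axis at x -20, z +30 mm from peg. 0 rad = shut, grows as its front lifts, stop 1.2; 45 g, falls shut by itself. Shut, its lip (3 mm thick) hangs at x -70 mm just before the peg's tip, down to z -8 mm. Pushed towards the board it jams; lifted from under its toe it opens; at 0.55 rad the lip's foot is at x -82, z +24 mm.
- toe (a point): Middle of the keeper's yellow toe, 26 mm wide, which points 25 mm to -x, nearly level, from the foot of the lip; 82 mm before the board and 6 mm below the peg's axis when shut; moves with the keeper. An eye raised under it until level with the peg lifts the lip just over the eye's top, can then move to +x onto the peg, and the keeper falls in front of it.
- lampholder: Brown moulded lamp holder, 43 mm across, 62 mm high, standing loose on the bench; origin at its underside. Leave alone.
- fuse_cap: White porcelain fuse cap, 41 mm across, 30 mm high, loose on the bench; origin at its underside. Leave alone.
- carton: Small brown and cream cardboard carton with a red band, 58 x 95 x 48 mm, loose on the bench; origin at its underside. Leave alone.

How it is judged:
On the way, in this order (a step that is already met when the one before it is completed fails the run):
1. the handle is drawn clear of its socket (height (world z) of handle above 0.063 m), for 0.1 s.
2. the keeper is lifted by the handle (value of joint keeper above 0.25 rad and contact force between handle and keeper above 0.02 N), for 0.1 s.
At the end, for the whole second after the job is handed in: The handle hangs by its eye on the peg, behind the lip: centre of the eye between the board and the lip, within 10 mm of the peg's axis sideways and 5 to 16 mm below it (hole resting on the peg), handle upright within 0.3 rad and slower than 0.05 m/s, keeper shut (under 0.06 rad) (x of eye in the frame of peg between -0.068 and 0 m and y of eye in the frame of peg between -0.01 and 0.01 m and z of eye in the frame of peg between -0.016 and -0.005 m and angle between handle's own z axis and vertical below 0.3 rad and value of joint keeper below 0.06 rad and linear speed of handle below 0.05 m/s); the robot touches nothing.
It fails at once if the lamp holder, the fuse cap or the carton is shifted by more than 20 mm (distance of any of lampholder, fuse_cap, carton from where it was at the start of the episode above 0.02 m).
It also fails if it takes over 45 s, if anything falls off the work surface, if the arm or the gripper's body presses on something with over 40 N, if the wrist force passes 120 N, or if a joint passes its speed limit or range.

## Working session

There is one attempt and no reset: what is moved stays moved. The work goes in short steps, Python scripts to look and compute and a tool call to move; the robot and the scene stay as the last step left them, time stands still between calls to the robot, and variables do not carry over. Pictures are saved under pics/ and viewed, at most 10 in all, crops included, and the job is handed in when it is done.

Besides the shell and the picture viewer there is one more tool, called after "Call:" as name(argument=value, ...) on one line, values as JSON. step_arm: Moves the arm, as the interface text tells. Its arguments: {"type":"object","properties":{"linear":{"type":"array","items":{"type":"array","items":{"type":"number"}}},"rotation":{"type":"array","items":{"type":"array","items":{"type":"number"}}},"claw":{"type":"array","items":{"type":"number"}},"force":{"type":"number"}},"required":["linear","rotation","claw"]}

```bash
ls; mkdir -p pics
cat > h.py <<'E'
import numpy as np, cv2
from rig import bot, cams, workorder
from scipy.spatial.transform import Rotation as R
def cap(n):
    i=cams.camera_info(n); p,d=cams.capture(n); return p,d,i
def cloud(d,i):
    v,u=np.mgrid[0:d.shape[0],0:d.shape[1]]
    x=(u-i['cx'])/i['fx'];y=(v-i['cy'])/i['fy'];a,b=x.copy(),y.copy()
    for _ in range(8):
        s=1+i['k1']*(a*a+b*b);a,b=x/s,y/s
    P=np.stack([a*d,b*d,d],-1)
    M=R.from_rotvec(np.ravel(i['rvec'])).as_matrix()
    return (P-np.ravel(i['tvec']))@M
E
python3 - <<'E'
from h import *
ims=[]
for n in('scene','side'):
    p,d,i=cap(n); X=cloud(d,i); np.savez(n+'.npz',p=p,d=d,X=X)
    cv2.imwrite(f'pics/{n}0.png',cv2.cvtColor(p,cv2.COLOR_RGB2BGR))
    print(n,i['fx'],i['k1'],-R.from_rotvec(np.ravel(i['rvec'])).as_matrix().T@np.ravel(i['tvec']))
print(bot.read_state())
E
```

```text
pics
scene 458.4191454702213 -0.14934962853564152 [-0.18333426  0.71456161  0.74563485]
side 432.82547506571706 -0.05790124934037578 [ 0.99344223 -0.464995    0.83846184]
{'clock': 0.1, 'joint_pos': array([-0.10808567,  0.47769006,  0.02232694,  1.55632525, -0.01151487,
        1.109302  , -0.08308037]), 'qd': array([-6.16942752e-04, -1.71683073e-03,  3.89898238e-05, -9.05452280e-04,
       -4.82581632e-04, -2.68264233e-04,  2.38541767e-03]), 'joint_efforts': array([ 5.69385389e-03, -5.97765398e+01,  1.61440808e+00, -2.81952703e+01,
        1.29656185e-02,  5.02699884e-03, -1.13572563e-05]), 'tcp_pos': array([ 6.74479465e-01, -5.23771837e-06,  2.30452532e-01]), 'eef_rot': array([-3.13999839e+00,  9.42611302e-05,  1.57082934e+00]), 'wrist_force': array([ 0.55543539, -0.2260552 , -0.04091965]), 'wrist_torque': array([-0.0498025 ,  0.01699273, -0.02744208]), 'grip_force': 0.0, 'finger_gap': 0.08546294896771345}
```

View pics/scene0.png

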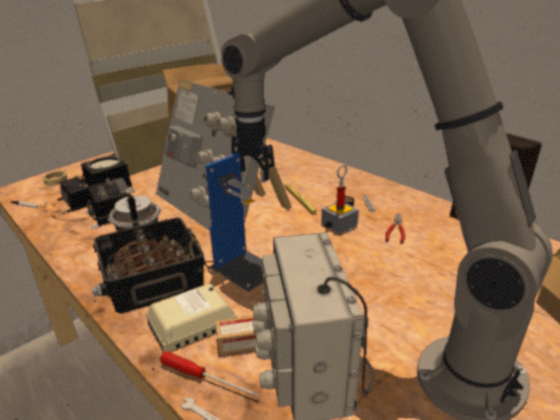

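View pics/side0.png

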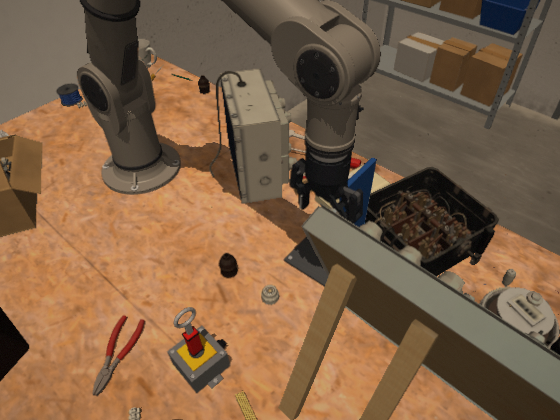

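The scene view shows the handle in the switch at about (341,190) and the blue board at (227,210). The side view shows the switch at (198,355), the eye at (185,318), and the stand base at (315,262) with the board partly hidden. Next I measure from the depth clouds.

Run:
```python
from h import *
for n in('scene','side'):
    z=np.load(n+'.npz');p,d,X=z['p'],z['d'],z['X']
    h=cv2.cvtColor(p,cv2.COLOR_RGB2HSV);H,S,V=[h[...,k].astype(int) for k in range(3)]
    ok=(d>0)&(X[...,0]>.3)&(X[...,0]<1.1)&(abs(X[...,1])<.6)
    def rep(nm,m):
        m=m&ok
        if m.sum()<5: print(n,nm,m.sum());return
        Q=X[m];v,u=np.nonzero(m)
        print(n,nm,m.sum(),'px',np.median(u),np.median(v),'med',np.median(Q,0).round(3),'lo',np.percentile(Q,3,0).round(3),'hi',np.percentile(Q,97,0).round(3))
    blue=(H>100)&(H<125)&(S>130)&(V>50)
    rep('blue',blue)
    B=X[blue&ok&(X[...,2]>.03)&(X[...,2]<.33)]
    if len(B)>20:
        c=np.median(B,0);B=B[np.linalg.norm(B[:,:2]-c[:2],axis=1)<.12]
        r=cv2.minAreaRect(B[:,:2].astype(np.float32)); print(r, B[:,2].max())
        nrm=np.linalg.svd(B-B.mean(0))[2] if len(B)<6000 else 0; print(nrm)
    sw=np.zeros_like(blue);
    if n=='scene': sw[150:240,310:365]=1
    else: sw[300:395,165:235]=1
    yel=(H>20)&(H<32)&(S>190)&(V>120)&sw; red=((H<5)|(H>174))&(S>190)&sw&(X[...,2]>.06)
    rep('yel',yel);rep('red',red)
    top=sw&ok&(X[...,2]>.052)&(X[...,2]<.066)
    r=cv2.minAreaRect(X[top][:,:2].astype(np.float32));print('top',r)
    eye=sw&ok&(X[...,2]>.165)&(X[...,2]<.25);rep('eye',eye)
    if eye.sum()>10: 
        E=X[eye];print(np.linalg.svd(E-E.mean(0))[2])
    dark=ok&(X[...,2]>.006)&(X[...,2]<.014)&(V<70)&(X[...,0]<.95)&(S<120)
    rep('base',dark)
    obj=ok&(X[...,2]>.015)&(X[...,2]<.06)
    nn,l,st,ce=cv2.connectedComponentsWithStats(obj.astype(np.uint8))
    for k in range(1,nn):
        if st[k,4]>60: Q=X[l==k];print('  obj',st[k].tolist(),Q.min(0).round(3),Q.max(0).round(3))
for n,(a,b,c,e) in dict(scene=(170,330,170,290),side=(150,290,230,390)).items():
    pass
a=cv2.resize(np.load('scene.npz')['p'][145:295,170:290],None,fx=3.3,fy=4,interpolation=2)[:600]
b=cv2.resize(np.load('side.npz')['p'][290:400,150:250],None,fx=4,fy=5,interpolation=2)
a=cv2.resize(a,(400,500));b=cv2.resize(b,(400,440));b=np.vstack([b,np.zeros((60,400,3),np.uint8)])
cv2.imwrite('pics/crop1.png',cv2.cvtColor(np.hstack([a,b]),cv2.COLOR_RGB2BGR))
```

```text
scene blue 2703 px 225.0 215.0 med [0.686 0.094 0.156] lo [0.682 0.038 0.022] hi [0.69  0.136 0.309]
((0.6952751278877258, 0.06875964999198914), (0.042031180113554, 0.14142730832099915), 18.89519500732422) 0.3157532987489699
[[-2.45917026e-04  2.46464542e-03 -9.99996933e-01]
 [-3.56562838e-02  9.99361056e-01  2.47184671e-03]
 [-9.99364082e-01 -3.56567823e-02  1.57879802e-04]]
scene yel 68 px 343.0 208.5 med [ 0.599 -0.289  0.058] lo [ 0.581 -0.318  0.056] hi [ 0.634 -0.269  0.062]
scene red 107 px 340.0 197.0 med [ 0.601 -0.286  0.101] lo [ 0.598 -0.297  0.071] hi [ 0.611 -0.28   0.132]
top ((0.6070648431777954, -0.29180142283439636), (0.08989423513412476, 0.08938148617744446), 87.99945068359375)
scene eye 88 px 341.0 172.0 med [ 0.605 -0.29   0.193] lo [ 0.337 -0.314  0.168] hi [0.611 0.122 0.25 ]
[[-0.52991974  0.83813467  0.12928784]
 [-0.01616903  0.14244033 -0.98967132]
 [ 0.84789365  0.52653682  0.06193012]]
scene base 1081 px 241.0 272.0 med [0.624 0.102 0.008] lo [ 0.51  -0.256  0.006] hi [0.803 0.379 0.013]
  obj [254, 183, 12, 12, 88] [ 0.919 -0.263  0.015] [ 0.96  -0.224  
[... 2797 characters left out ...]
0.173 0.015] [0.895 0.31  0.06 ]
  obj [503, 269, 13, 16, 143] [0.988 0.292 0.015] [1.01  0.314 0.052]
  obj [261, 285, 18, 17, 227] [ 0.586 -0.102  0.015] [ 0.624 -0.065  0.033]
  obj [484, 291, 18, 24, 200] [0.985 0.167 0.049] [1.015 0.228 0.06 ]
  obj [346, 303, 55, 43, 211] [ 0.754 -0.02   0.015] [0.896 0.005 0.06 ]
  obj [167, 326, 63, 65, 1606] [ 0.561 -0.34   0.015] [ 0.655 -0.231  0.06 ]
  obj [0, 341, 29, 41, 291] [ 0.334 -0.588  0.025] [ 0.353 -0.508  0.06 ]
  obj [423, 361, 74, 54, 312] [ 0.949 -0.028  0.015] [ 1.1   -0.005  0.06 ]
  obj [236, 391, 21, 29, 214] [ 0.71  -0.312  0.015] [ 0.771 -0.279  0.02 ]
  obj [278, 390, 29, 29, 399] [ 0.786 -0.258  0.015] [ 0.823 -0.221  0.06 ]
```

View pics/crop1.png

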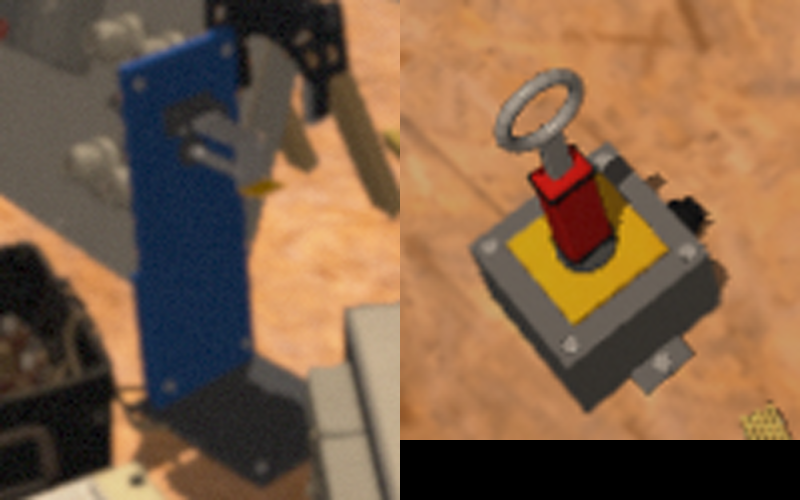

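The crop shows the peg pointing towards the robot at crop (190–240,155), the yellow toe at (262,187), and the handle upright with its eye plane across the robot's x. I'll do one refinement for the stand, keeper and cabinet.

Run:
```python
from h import *
for n in('scene','side'):
    z=np.load(n+'.npz');p,d,X=z['p'],z['d'],z['X'];ok=d>0
    h=cv2.cvtColor(p,cv2.COLOR_RGB2HSV);H,S,V=[h[...,k].astype(int) for k in range(3)]
    x,y,zz=X[...,0],X[...,1],X[...,2]
    if n=='scene':
        m=ok&(H>100)&(H<125)&(S>130)&(abs(x-.686)<.012)&(zz>.05)&(zz<.3)&(y>0)&(y<.16)
        Q=X[m];a=np.polyfit(Q[:,1],Q[:,0],1);print('face x=',a,'y range rows')
        for lo in(.06,.1,.14,.27):
            q=Q[(Q[:,2]>lo)&(Q[:,2]<lo+.03)];print(lo,q[:,1].min(),q[:,1].max())
        print('yellow toe');m=ok&(H>18)&(H<34)&(S>150)&(x>.55)&(x<.66)&(abs(y-.08)<.06)&(zz>.18)&(zz<.28)
        print(m.sum(),X[m].round(3)[:12].tolist() if m.sum() else '')
    m=ok&(x>.56)&(x<.678)&(abs(y-.083)<.03)&(zz>.19)&(zz<.275)
    v,u=np.nonzero(m);print(n,'peg+keeper',m.sum())
    for a,b in((.19,.222),(.222,.24),(.24,.275)):
        k=m&(zz>a)&(zz<b)
        if k.sum()>3: print(a,X[k].min(0).round(3),X[k].max(0).round(3),np.median(X[k],0).round(3))
    for lo in(.03,.1,.2,.3,.4):
        k=ok&(x>.15)&(x<.56)&(y>.05)&(y<.4)&(zz>lo)&(zz<lo+.04)
        if n=='scene': k[:, :150]=0;k[:,370:]=0
        else: k[:,:215]=0;k[:,300:]=0
        if k.sum()>20: print(n,'cab',lo,np.percentile(X[k],1,0).round(3),np.percentile(X[k],99,0).round(3))
```

```text
face x= [-0.03312256  0.68877584] y range rows
0.06 0.03657853761565954 0.13930886774057324
0.1 0.03293033745066247 0.13926396210740352
0.14 0.032728150490249755 0.13859787631981865
0.27 0.02811236371640133 0.13807757757965242
yellow toe
20 [[0.61, 0.07, 0.224], [0.606, 0.07, 0.226], [0.609, 0.077, 0.224], [0.607, 0.076, 0.225], [0.605, 0.074, 0.225], [0.601, 0.074, 0.226], [0.598, 0.073, 0.227], [0.6, 0.069, 0.225], [0.608, 0.085, 0.225], [0.607, 0.082, 0.224], [0.602, 0.083, 0.226], [0.6, 0.081, 0.226]]
scene peg+keeper 397
0.222 [0.587 0.066 0.223] [0.677 0.093 0.239] [0.615 0.083 0.23 ]
0.24 [0.612 0.06  0.24 ] [0.678 0.103 0.27 ] [0.645 0.082 0.26 ]
scene cab 0.03 [0.153 0.235 0.031] [0.558 0.396 0.069]
scene cab 0.1 [0.15  0.228 0.101] [0.386 0.343 0.14 ]
scene cab 0.2 [0.151 0.204 0.201] [0.392 0.341 0.239]
side peg+keeper 3
side cab 0.03 [0.179 0.084 0.03 ] [0.407 0.243 0.07 ]
side cab 0.1 [0.181 0.089 0.101] [0.405 0.217 0.139]
side cab 0.2 [0.176 0.087 0.201] [0.405 0.33  0.24 ]
```

```bash
cat >> h.py <<'E'
def tool(lean,yaw):
    l=np.radians(lean); return R.from_euler('z',yaw,degrees=True)*R.from_matrix(np.array([[np.cos(l),0,np.sin(l)],[0,-1,0],[np.sin(l),0,-np.cos(l)]]))
def plan(tgt,Rt=None):
    s=bot.read_state(); Rc=R.from_euler('xyz',s['eef_rot']); 
    dl=Rc.inv().apply(np.array(tgt)-s['tcp_pos'])
    print('t',round(s['clock'],2),'tcp',s['tcp_pos'].round(4),'q',s['joint_pos'].round(2),'F',s['wrist_force'].round(1),'gap',round(s['finger_gap'],4))
    print('lin tool mm',(dl*1000).round(1), 'norm',round(np.linalg.norm(dl)*1000,1))
    if Rt is not None: print('rotvec deg',np.degrees((Rc.inv()*Rt).as_rotvec()).round(2))
HX=np.array([.608,-.2925]);HY=-6
def grasp(h=.060,lean=42,back=0):
    Rt=tool(lean,HY); z=Rt.apply([0,0,1]); return np.r_[HX,.036+h]+z*(.019-back),Rt
E
python3 - <<'E'
from h import *
g,Rt=grasp();print(g,grasp(back=.11)[0],Rt.as_matrix().round(2))
plan([.5,-.28,.25],Rt)
E
```

```text
[ 0.62064384 -0.29382892  0.08188025] [ 0.54744268 -0.28613517  0.16362618] [[ 0.74 -0.1   0.67]
 [-0.08 -0.99 -0.07]
 [ 0.67  0.   -0.74]]
t 0.1 tcp [ 0.6745 -0.      0.2305] q [-0.11  0.48  0.02  1.56 -0.01  1.11 -0.08] F [ 0.6 -0.2 -0. ] gap 0.0855
lin tool mm [-280.  -174.5  -19.2] norm 330.5
rotvec deg [-35.08  31.61  91.22]
```

Call:
step_arm(linear=[[-0.028,-0.0175,-0.002],[-0.028,-0.0175,-0.002],[-0.028,-0.0175,-0.002],[-0.028,-0.0175,-0.002],[-0.028,-0.0175,-0.002],[-0.028,-0.0175,-0.002],[-0.028,-0.0175,-0.002],[-0.028,-0.0175,-0.002],[-0.028,-0.0175,-0.002],[-0.028,-0.0175,-0.002]], rotation=[[0,0,0],[0,0,0],[0,0,0],[0,0,0],[0,0,0],[0,0,0],[0,0,0],[0,0,0],[0,0,0],[0,0,0]], claw=[-1,-1,-1,-1,-1,-1,-1,-1,-1,-1])

```text
clock: 0.93
tcp_pos: [0.4987, -0.2811, 0.2511]
eef_rot: [-3.141, -0.0, 1.571]
wrist_force: [0.9, -0.7, -0.2]
finger_gap: 0.0853
grip_force: 0.0
```

Call:
step_arm(linear=[[0,0,0],[0,0,0],[0,0,0],[0,0,0],[0,0,0],[0,0,0],[0,0,0],[0,0,0],[0,0,0],[0,0,0]], rotation=[[-2.34,2.11,6.08],[-2.34,2.11,6.08],[-2.34,2.11,6.08],[-2.34,2.11,6.08],[-2.34,2.11,6.08],[-2.34,2.11,6.08],[-2.34,2.11,6.08],[-2.34,2.11,6.08],[-2.34,2.11,6.08],[-2.34,2.11,6.08]], claw=[-1,-1,-1,-1,-1,-1,-1,-1,-1,-1])

```text
clock: 1.77
tcp_pos: [0.4995, -0.2805, 0.2511]
eef_rot: [2.977, -0.501, 0.519]
wrist_force: [0.5, -0.0, -0.1]
finger_gap: 0.0854
grip_force: 0.0
```

Call:
step_arm(linear=[[0,0,0],[0,0,0],[0,0,0],[0,0,0],[0,0,0],[0,0,0]], rotation=[[-2.34,2.11,6.08],[-2.34,2.11,6.08],[-2.34,2.11,6.08],[-2.34,2.11,6.08],[-2.34,2.11,6.08],[0,0,0]], claw=[-1,-1,-1,-1,-1,-1])

```text
clock: 2.27
tcp_pos: [0.4982, -0.2782, 0.2495]
eef_rot: [-3.135, -0.734, -0.112]
wrist_force: [-0.0, 0.9, -0.3]
finger_gap: 0.0853
grip_force: 0.0
```

Run:
```python
from h import *
p,Rt=grasp(back=.11);plan(p,Rt)
w,d,i=cap('wrist');X=cloud(d,i);np.savez('w1.npz',p=w,d=d,X=X)
s,_,_=cap('side')
cv2.imwrite('pics/w1.png',cv2.cvtColor(np.hstack([w,s])[::1,::1],cv2.COLOR_RGB2BGR)) if 0 else cv2.imwrite('pics/w1.png',cv2.cvtColor(cv2.resize(np.hstack([w,s]),(800,300)),cv2.COLOR_RGB2BGR))
```

```text
t 2.27 tcp [ 0.4982 -0.2782  0.2495] q [ 0.47  0.07  0.11  2.29 -1.26  0.33  0.03] F [-0.   0.9 -0.3] gap 0.0853
lin tool mm [-20.5   3.   97.2] norm 99.3
rotvec deg [-0.06 -0.04 -0.33]
```

View pics/w1.png

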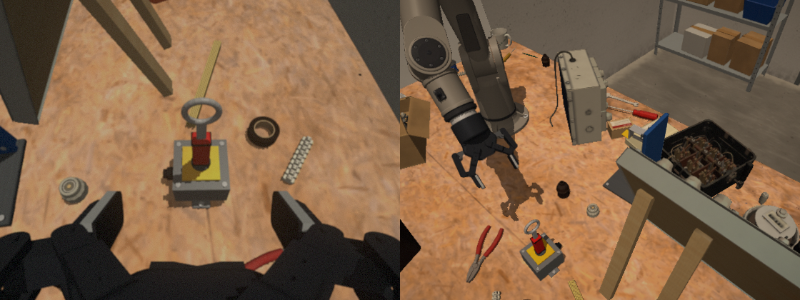

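The wrist view shows the handle centred, with its eye at (201,113) in the half-size picture and the fingers either side. I'll measure it from here.

Run:
```python
from h import *
z=np.load('w1.npz');p,d,X=z['p'],z['d'],z['X']
h=cv2.cvtColor(p,cv2.COLOR_RGB2HSV);H,S,V=[h[...,k].astype(int) for k in range(3)]
near=(d>0)&(np.linalg.norm(X[...,:2]-[.608,-.2925],axis=-1)<.06)
red=near&((H<6)|(H>172))&(S>150)&(X[...,2]>.07)
for a in(.07,.085,.1,.115,.125):
    q=X[red&(X[...,2]>a)&(X[...,2]<a+.015)];
    if len(q)>5:print(a,q.min(0).round(4),q.max(0).round(4),np.median(q,0).round(4))
e=X[near&(X[...,2]>.165)];print('eye',len(e),e.min(0),e.max(0),e.mean(0),np.linalg.svd(e-e.mean(0))[2][2],np.linalg.svd(e-e.mean(0))[2][0])
t=X[near&(abs(X[...,2]-.06)<.004)];print(cv2.minAreaRect(t[:,:2].astype(np.float32)))
```

```text
0.07 [ 0.5993 -0.3054  0.0703] [ 0.6022 -0.2841  0.085 ] [ 0.6004 -0.2942  0.0768]
0.085 [ 0.599  -0.3051  0.0854] [ 0.6021 -0.2854  0.0999] [ 0.6004 -0.2961  0.0932]
0.1 [ 0.5989 -0.3054  0.1004] [ 0.602  -0.2856  0.1149] [ 0.6004 -0.2941  0.1077]
0.115 [ 0.5989 -0.305   0.115 ] [ 0.6018 -0.2858  0.1261] [ 0.6003 -0.2949  0.1195]
0.125 [ 0.5991 -0.308   0.1261] [ 0.6168 -0.2844  0.1398] [ 0.6048 -0.2963  0.1333]
eye 1153 [ 0.60260596 -0.31762408  0.16510136] [ 0.61195774 -0.27411022  0.20723902] [ 0.60672899 -0.29561318  0.18875733] [-0.99525642  0.09708257  0.00629584] [-0.00961853 -0.0337955  -0.99938248]
((0.6083613634109497, -0.29568231105804443), (0.0814414769411087, 0.08298643678426743), 84.18428039550781)
```

```bash
sed -i 's/^HX=.*/HX=np.array([.609,-.2945]);HY=-5.8/' h.py
python3 - <<'E'
from h import *
p,Rt=grasp(back=.10);plan(p,Rt)
p,Rt=grasp();plan(p,Rt)
E
```

```text
t 2.37 tcp [ 0.4997 -0.2795  0.251 ] q [ 0.47  0.07  0.11  2.28 -1.25  0.34  0.03] F [-0.1  0.2  0.6] gap 0.0852
lin tool mm [-21.9   3.9 107.9] norm 110.2
rotvec deg [ 0.01 -0.04  0.05]
t 2.37 tcp [ 0.4997 -0.2795  0.251 ] q [ 0.47  0.07  0.11  2.28 -1.25  0.34  0.03] F [-0.1  0.2  0.6] gap 0.0852
lin tool mm [-22.    3.8 207.9] norm 209.1
rotvec deg [ 0.01 -0.04  0.05]
```

Call:
step_arm(linear=[[-0.0055,0.001,0.02],[-0.0055,0.001,0.02],[-0.0055,0.001,0.02],[-0.0055,0.001,0.02],[0,0,0.02],[0,0,0.02],[0,0,0.02],[0,0,0.02],[0,0,0.02],[0,0,0.02]], rotation=[[0,0,0],[0,0,0],[0,0,0],[0,0,0],[0,0,0],[0,0,0],[0,0,0],[0,0,0],[0,0,0],[0,0,0]], claw=[-1,-1,-1,-1,-1,-1,-1,-1,-1,-1])

```text
clock: 3.2
tcp_pos: [0.6011, -0.3103, 0.1406]
eef_rot: [-3.118, -0.666, -0.089]
wrist_force: [0.2, -0.5, -0.1]
finger_gap: 0.0851
grip_force: 0.0
```

Run:
```python
from h import *
p,Rt=grasp();plan(p,Rt)
```

```text
t 3.2 tcp [ 0.6011 -0.3103  0.1406] q [ 0.76  0.44 -0.29  2.08 -1.36  0.17  0.18] F [ 0.2 -0.5 -0.1] gap 0.0851
lin tool mm [-21.2 -14.9  58.4] norm 63.9
rotvec deg [-1.77  3.85  0.48]
```

The wrist joints reached their limits (j5 and j6). I'll fit a simple kinematic model so I can pick a better branch.

```bash
cat > k.py <<'E'
from h import *
from scipy.optimize import least_squares
LO=np.array([-2.96,-.34,-1.41,.24,-1.37,.17,-2.96]);HI=np.array([2.96,2.1,1.46,2.44,4.51,1.92,2.96])
def fk(q,P):
    Rr=R.identity();p=np.array([0,0,P[0]])
    offs=[(0,0,0),(0,0,0),(P[4],0,P[1]),(P[5],0,0),(P[6],0,P[2]),(0,0,0),(P[7],0,P[3])]
    for k in range(7):
        Rr=Rr*R.from_euler('zyzyzyz'[k],q[k]);
        p=p+Rr.apply(offs[k])
    return p,Rr
E
python3 - <<'E'
from k import *
s=bot.read_state()
D=[([-.10808567,.47769006,.02232694,1.55632525,-.01151487,1.109302,-.08308037],[.674479,0,.230453],[-3.13999839,9.4e-5,1.57082934]),
([.47,.07,.11,2.28,-1.25,.34,.03],[.4997,-.2795,.251],[3.141,-.733,-.101]),(s['joint_pos'],s['tcp_pos'],s['eef_rot'])]
for q,p,r in D: 
    a=fk(q,np.ones(8))[1]; print(np.degrees((a.inv()*R.from_euler('xyz',r)).as_rotvec()).round(2))
f=lambda P:np.concatenate([fk(q,P)[0]-p for q,p,r in D]+[.003*(P[4:]),])
o=least_squares(f,[.3,.4,.4,.3,0,0,0,0]);print(o.x.round(4),(o.fun*1000).round(1))
print([m for m in dir(bot) if m[0]!='_'],bot.hold_point_z)
E
```

```text
[ 1.e-02 -1.e-02  9.e+01]
[ -6.2    5.75 -81.7 ]
[ -2.83   2.83 -81.93]
[ 1.2819  1.1009  1.3472  0.5866 -0.1492  1.1088 -0.0856  0.4499] [ -7.5 -93.   -5.5  -5.1  12.2 -11.9   3.4  -4.5  17.4  -0.4   3.3  -0.3
   1.3]
['Unreachable', 'hold_point_z', 'read_state'] 0.0187
```

Run:
```python
from k import *
import itertools
s=bot.read_state()
D=[([-.10808567,.47769006,.02232694,1.55632525,-.01151487,1.109302,-.08308037],[.674479,0,.230453],[-3.13999839,9.4e-5,1.57082934]),
([.47,.07,.11,2.28,-1.25,.34,.03],[.4997,-.2795,.251],[3.141,-.733,-.101]),(s['joint_pos'],s['tcp_pos'],s['eef_rot'])]
res=[]
for o in ('zyzyzyz','zyzyzxz','zyzyzyz'):
  for sg in itertools.product([1,-1],repeat=7):
   for off5 in (0,90,-90,180):
    E=[]
    for q,p,r in D:
        a=R.identity()
        for k in range(7): a=a*R.from_euler(o[k],sg[k]*q[k]+(np.radians(off5) if k==4 else 0))
        E.append(a.inv()*R.from_euler('xyz',r))
    e=sum((E[0].inv()*x).magnitude() for x in E[1:]); res.append((np.degrees(e),o,sg,off5,np.degrees(E[2].as_rotvec()).round(1)))
res.sort(key=lambda t:t[0])
for r in res[:6]:print(r)
for q,p,r in D:print(R.from_euler('xyz',r).as_matrix().round(3).tolist())
print(s['joint_pos'].tolist())
```

```text
(np.float64(0.5353575243959778), 'zyzyzxz', (-1, 1, -1, 1, -1, -1, -1), -90, array([  0.,  -0., 180.]))
(np.float64(0.5353575243959828), 'zyzyzyz', (-1, 1, -1, 1, -1, -1, -1), 180, array([ -0.,   0., -90.]))
(np.float64(0.5353575243959828), 'zyzyzyz', (-1, 1, -1, 1, -1, -1, -1), 180, array([ -0.,   0., -90.]))
(np.float64(0.5353575243959867), 'zyzyzxz', (-1, 1, -1, 1, -1, 1, -1), 90, array([-0., -0., -0.]))
(np.float64(0.5353575243959897), 'zyzyzyz', (-1, 1, -1, 1, -1, 1, -1), 0, array([-0., -0., 90.]))
(np.float64(0.5353575243959897), 'zyzyzyz', (-1, 1, -1, 1, -1, 1, -1), 0, array([-0., -0., 90.]))
[[-0.0, 1.0, -0.002], [1.0, 0.0, -0.0], [-0.0, -0.002, -1.0]]
[[0.739, -0.101, 0.666], [-0.075, -0.995, -0.068], [0.669, 0.0, -0.743]]
[[0.783, -0.075, 0.617], [-0.07, -0.997, -0.032], [0.618, -0.018, -0.786]]
[0.7600631219960489, 0.4351175494318412, -0.2919492132331688, 2.0842597698757785, -1.3604125108038607, 0.17170172211882775, 0.18476585668602466]
```

```bash
cat >> k.py <<'E'
SG=np.array([-1,1,-1,1,-1,1,-1])
_fk=fk
def fk(q,P):
    p,r=_fk(SG*np.array(q),P); return p,r*R.from_euler('z',np.pi/2)
D=[([-.10808567,.47769006,.02232694,1.55632525,-.01151487,1.109302,-.08308037],[.674479,0,.230453]),
([.47,.07,.11,2.28,-1.25,.34,.03],[.4997,-.2795,.251]),
([0.7600631219960489, 0.4351175494318412, -0.2919492132331688, 2.0842597698757785, -1.3604125108038607, 0.17170172211882775, 0.18476585668602466],[.6011,-.3103,.1406])]
fit=least_squares(lambda P:np.concatenate([fk(q,P)[0]-p for q,p in D]+[.02*P[4:]]),[.3,.4,.4,.3,0,0,0,0])
P0=fit.x
def ik(p,Rt,n=60,seed=0,q0=None,mar=.05):
    rng=np.random.default_rng(seed);S=[]
    for k in range(n):
        x=rng.uniform(LO+.06,HI-.06) if q0 is None or k else np.clip(q0,LO+.06,HI-.06)
        def f(q):
            a,r=fk(q,P0); return np.r_[(a-p)*10,(r.inv()*Rt).as_rotvec()*3,.02*(q-(LO+HI)/2)/(HI-LO)]
        o=least_squares(f,x,bounds=(LO+mar,HI-mar),max_nfev=60)
        a,r=fk(o.x,P0)
        if np.linalg.norm(a-p)<.004 and (r.inv()*Rt).magnitude()<.02: S.append((min(np.min(o.x-LO),np.min(HI-o.x)),o.x.round(2)))
    S.sort(key=lambda t:-t[0]); U=[]
    for s in S:
        if all(np.abs(s[1]-u[1]).max()>.3 for u in U): U.append(s)
    return U
FLIP=R.from_euler('z',np.pi)
E
time python3 - <<'E'
from k import *
print(P0.round(4),(fit.fun*1000).round(1))
for lean in(35,42):
  for nm,(p,Rt) in dict(sw=grasp(lean=lean)).items():
    for F in (0,1):
      for u in ik(p,Rt*FLIP if F else Rt,40)[:4]:print(nm,lean,F,u[0].round(2),u[1])
  Rt=tool(lean,1.95); e=np.array([.604,.0802,.23]);p=e-[0,0,.09]+Rt.apply([0,0,.019])
  for F in (0,1):
      for u in ik(p,Rt*FLIP if F else Rt,40)[:4]:print('st',lean,F,u[0].round(2),u[1])
E
```

```text
[ 0.0701  0.3687  0.3439  0.1277  0.0388 -0.2327  0.0883 -0.0977] [-3.4 54.7 -3.   2.6 -2.7 -6.1 -3.7 -0.9  9.2  0.8 -4.7  1.8 -2. ]
sw 35 0 0.11 [ 0.8   0.48 -0.71  2.33  2.26  0.29  2.65]
sw 35 0 0.05 [ 0.74  0.43 -0.58  2.39  2.63  0.26  2.29]
sw 35 0 0.05 [0.09 0.48 0.48 2.21 4.46 0.43 0.5 ]
sw 35 0 0.05 [ 1.16  0.84 -1.36  2.18  1.71  0.75 -2.91]
sw 35 1 0.27 [ 1.02  0.87 -0.88  1.62  1.03  0.44  1.16]
sw 35 1 0.22 [ 0.92  0.87 -0.7   1.5   0.7   0.39  1.47]
sw 35 1 0.2 [ 0.85  0.88 -0.48  1.4   0.18  0.37  1.95]
st 35 0 0.09 [-0.1   0.41 -0.46  2.17  1.53  0.42  2.87]
st 35 0 0.05 [-0.7   0.47  0.68  2.09 -1.32  0.22 -0.46]
st 35 0 0.05 [-0.81  0.42  0.78  2.26  4.46  0.22  0.06]
st 35 0 0.05 [-0.54  0.55  0.31  1.81 -0.    0.22 -1.86]
st 35 1 0.16 [ 0.83  0.51 -1.18  2.28  1.65  0.53 -0.01]
st 35 1 0.05 [-0.17  0.29  0.4   2.39  4.23  0.26 -2.51]
sw 42 0 0.12 [-0.16  0.49  0.77  2.32  4.21  0.63  0.69]
sw 42 0 0.05 [ 1.05  0.55 -1.    2.39  2.37  0.47  2.61]
sw 42 1 0.26 [ 1.23  0.88 -1.15  1.91  1.68  0.46  0.56]
sw 42 1 0.11 [ 1.14  0.75 -0.93  1.99  1.92  0.28  0.22]
sw 42 1 0.06 [ 1.15  0.68 -0.82  2.15  2.52  0.23 -0.39]
sw 42 1 0.06 [ 1.09  0.63 -0.53  2.17  3.62  0.23 -1.44]
st 42 0 0.1 [ 0.09  0.36 -0.65  2.34  1.95  0.53  2.47]
st 42 0 0.1 [-1.22  0.61  1.32  2.34  4.31  0.52  0.09]
st 42 1 0.05 [-0.94  0.61  1.41  2.39  4.4   0.78 -2.85]
st 42 1 0.05 [ 0.99  0.58 -1.36  2.39  1.93  0.64 -0.23]
real	0m44.825s
user	0m45.304s
sys	0m0.172s
```

The redundant arm took the wrong wrist branch. I'll back off, unwind the rotation and come in turned the other half-turn, so that j5 goes positive.

Call:
step_arm(linear=[[0,0,-0.02],[0,0,-0.025],[0,0,-0.025],[0,0,-0.025],[0,0,-0.025],[0,0,-0.025],[0,0,0]], rotation=[[0,0,0],[0,0,0],[0,0,0],[0,0,0],[0,0,0],[0,0,0],[0,0,0]], claw=[-1,-1,-1,-1,-1,-1,-1])

```text
clock: 3.78
tcp_pos: [0.5092, -0.3068, 0.259]
eef_rot: [-3.123, -0.668, -0.09]
wrist_force: [0.6, -0.1, -0.3]
finger_gap: 0.0856
grip_force: 0.0
```

```bash
cat >> h.py <<'E'
import json
def log():
    s=bot.read_state(); open('log.jsonl','a').write(json.dumps([s['joint_pos'].tolist(),s['tcp_pos'].tolist(),s['eef_rot'].tolist()])+'\n')
E
python3 - <<'E'
from h import *
log();plan([.5,-.28,.25],R.from_euler('xyz',[np.pi,0,np.pi/2]))
E
```

```text
t 3.78 tcp [ 0.5092 -0.3068  0.259 ] q [ 0.61  0.12  0.01  2.17 -0.92  0.43 -0.26] F [ 0.6 -0.1 -0.3] gap 0.0856
lin tool mm [-14.7 -25.9   0.4] norm 29.8
rotvec deg [ 30.86 -29.78 -90.86]
```

Call:
step_arm(linear=[[0,0,0],[0,0,0],[0,0,0],[0,0,0],[0,0,0],[0,0,0],[0,0,0],[0,0,0]], rotation=[[2.06,-1.99,-6.06],[2.06,-1.99,-6.06],[2.06,-1.99,-6.06],[2.06,-1.99,-6.06],[2.06,-1.99,-6.06],[2.06,-1.99,-6.06],[2.06,-1.99,-6.06],[2.06,-1.99,-6.06]], claw=[-1,-1,-1,-1,-1,-1,-1,-1])

```text
clock: 4.45
tcp_pos: [0.51, -0.3058, 0.2542]
eef_rot: [3.002, -0.306, 0.851]
wrist_force: [0.3, -0.0, 1.1]
finger_gap: 0.0855
grip_force: 0.0
```

```bash
python3 -c "
from h import *
log()"
```

Call:
step_arm(linear=[[0,0,0],[0,0,0],[0,0,0],[0,0,0],[0,0,0],[0,0,0],[0,0,0],[0,0,0]], rotation=[[2.06,-1.99,-6.06],[2.06,-1.99,-6.06],[2.06,-1.99,-6.06],[2.06,-1.99,-6.06],[2.06,-1.99,-6.06],[2.06,-1.99,-6.06],[2.06,-1.99,-6.06],[0,0,0]], claw=[-1,-1,-1,-1,-1,-1,-1,-1])

```text
clock: 5.12
tcp_pos: [0.5123, -0.3031, 0.2543]
eef_rot: [-3.136, -0.003, 1.581]
wrist_force: [0.9, 1.7, -0.2]
finger_gap: 0.0853
grip_force: 0.0
```

Run:
```python
from h import *
log()
p,Rt=grasp(back=.11);plan(p,Rt*R.from_euler('z',np.pi))
```

```text
t 5.12 tcp [ 0.5123 -0.3031  0.2543] q [ 0.46  0.33 -0.04  1.72  0.01  1.1   0.43] F [ 0.9  1.7 -0.2] gap 0.0853
lin tool mm [14.1 36.8 90.5] norm 98.7
rotvec deg [-30.69 -34.54 -79.55]
```

Call:
step_arm(linear=[[0,0,0],[0,0,0],[0,0,0],[0,0,0],[0,0,0],[0,0,0],[0,0,0]], rotation=[[-2.36,-2.66,-6.12],[-2.36,-2.66,-6.12],[-2.36,-2.66,-6.12],[-2.36,-2.66,-6.12],[-2.36,-2.66,-6.12],[-2.36,-2.66,-6.12],[-2.36,-2.66,-6.12]], claw=[-1,-1,-1,-1,-1,-1,-1])

```text
clock: 5.7
tcp_pos: [0.51, -0.3048, 0.255]
eef_rot: [2.989, 0.395, 2.303]
wrist_force: [-0.1, 0.1, 0.7]
finger_gap: 0.0857
grip_force: 0.0
```

Run:
```python
from h import *
log()
p,Rt=grasp(back=.11);plan(p,Rt*R.from_euler('z',np.pi))
```

```text
t 5.7 tcp [ 0.51   -0.3048  0.255 ] q [ 0.58  0.14 -0.16  2.04  0.07  0.54  1.13] F [-0.1  0.1  0.7] gap 0.0857
lin tool mm [22.8 25.5 94.4] norm 100.4
rotvec deg [-14.32 -15.64 -37.03]
```

Call:
step_arm(linear=[[0,0,0],[0,0,0],[0,0,0],[0,0,0],[0,0,0],[0,0,0],[0,0,0]], rotation=[[-2.36,-2.66,-6.12],[-2.36,-2.66,-6.12],[-2.36,-2.66,-6.12],[-2.36,-2.66,-6.12],[-2.36,-2.66,-6.12],[-2.36,-2.66,-6.12],[0,0,0]], claw=[-1,-1,-1,-1,-1,-1,-1])

```text
clock: 6.28
tcp_pos: [0.509, -0.3027, 0.2521]
eef_rot: [3.039, 0.628, 2.768]
wrist_force: [-0.2, -0.5, 0.4]
finger_gap: 0.0855
grip_force: 0.0
```

Run:
```python
from h import *
log()
p,Rt=grasp(back=.11);plan(p,Rt*R.from_euler('z',np.pi))
```

```text
t 6.28 tcp [ 0.509  -0.3027  0.2521] q [ 0.95  0.13 -0.44  2.17 -0.52  0.29  2.22] F [-0.2 -0.5  0.4] gap 0.0855
lin tool mm [26.5 18.4 92.5] norm 97.9
rotvec deg [ -3.96  -5.34 -12.42]
```

```bash
cat > k.py <<'E'
from h import *
from scipy.optimize import least_squares
LO=np.array([-2.96,-.34,-1.41,.24,-1.37,.17,-2.96]);HI=np.array([2.96,2.1,1.46,2.44,4.51,1.92,2.96])
SG=np.array([-1,1,-1,1,-1,1,-1]);AX=[2,1,2,1,2,1,2]
def fk(q,P):
    o=np.zeros((8,3));o[0]=[0,0,P[0]];o[2]=[P[4],P[8],P[1]];o[3]=[P[5],0,0] ;o[4]=[P[6],P[9],P[2]];o[6]=[P[7],P[10],P[3]];o[5]=[0,0,0]
    o[1]=[0,P[11],0]
    Rr=np.eye(3);p=o[0]
    for k in range(7):
        c,s=np.cos(SG[k]*q[k]),np.sin(SG[k]*q[k])
        Rr=Rr@(np.array([[c,-s,0],[s,c,0],[0,0,1]]) if AX[k]==2 else np.array([[c,0,s],[0,1,0],[-s,0,c]]))
        p=p+Rr@o[k+1] if k<6 else p+Rr@o[7]
    return p,Rr@np.array([[0,-1,0],[1,0,0],[0,0,1]])
D=[([-.10808567,.47769006,.02232694,1.55632525,-.01151487,1.109302,-.08308037],[.674479,0,.230453]),
([0.7600631219960489, 0.4351175494318412, -0.2919492132331688, 2.0842597698757785, -1.3604125108038607, 0.17170172211882775, 0.18476585668602466],[.6011,-.3103,.1406])]
D+=[json.loads(l)[:2] for l in open('log.jsonl')]
E
python3 - <<'E'
from k import *
import itertools
# generic: every link offset vector free (ridge)
def fkg(q,o):
    o=o.reshape(8,3);Rr=np.eye(3);p=o[0].copy()
    for k in range(7):
        c,s=np.cos(SG[k]*q[k]),np.sin(SG[k]*q[k])
        Rr=Rr@(np.array([[c,-s,0],[s,c,0],[0,0,1]]) if AX[k]==2 else np.array([[c,0,s],[0,1,0],[-s,0,c]]))
        p=p+Rr@o[k+1]
    return p
# linear in o -> ridge
A=[];b=[]
for q,p in D:
    J=np.stack([fkg(np.array(q),e) for e in np.eye(24)],1);A.append(J);b.append(p)
A=np.vstack(A);b=np.concatenate(b)
print(len(D),np.linalg.svd(A)[1].round(3))
for w in (1e-2,3e-3,1e-3):
    x=np.linalg.lstsq(np.vstack([A,w*np.eye(24)]),np.r_[b,np.zeros(24)],rcond=None)[0]
    print(w,(x*1000).round(0).reshape(8,3).tolist(),((A@x-b)*1000).round(1))
E
```

```text
7 [7.389 6.99  6.955 2.39  2.328 1.42  1.294 0.835 0.443 0.391 0.358 0.261
 0.239 0.176 0.101 0.05  0.029 0.    0.    0.    0.   ]
0.01 [[2.0, 2.0, 140.0], [-2.0, -16.0, 140.0], [1.0, -16.0, 267.0], [-1.0, -17.0, 267.0], [-13.0, -17.0, 234.0], [5.0, 0.0, 234.0], [-3.0, 0.0, 160.0], [1.0, -0.0, 160.0]] [-0.  -0.1  0.2  0.1  0.1 -0.   0.2 -0.1 -0.1 -0.4 -0.1 -0.1  0.2  0.2
 -0.3  0.   0.2  0.1 -0.2 -0.1  0.1]
0.003 [[0.0, 0.0, 143.0], [-0.0, -15.0, 143.0], [0.0, -15.0, 270.0], [-0.0, -16.0, 270.0], [-2.0, -16.0, 236.0], [1.0, -0.0, 236.0], [-0.0, -0.0, 163.0], [0.0, -0.0, 163.0]] [-0. -0.  0.  0.  0.  0.  0. -0. -0. -0. -0. -0.  0.  0. -0. -0.  0.  0.
 -0. -0.  0.]
0.001 [[0.0, 0.0, 143.0], [-0.0, -15.0, 143.0], [0.0, -15.0, 271.0], [-0.0, -16.0, 271.0], [-0.0, -16.0, 236.0], [0.0, -0.0, 236.0], [-0.0, -0.0, 163.0], [-0.0, -0.0, 163.0]] [ 0. -0. -0. -0. -0.  0.  0.  0. -0. -0. -0.  0.  0.  0. -0. -0.  0.  0.
  0. -0. -0.]
```

```bash
cat > k.py <<'E'
from h import *
from scipy.optimize import least_squares
LO=np.array([-2.96,-.34,-1.41,.24,-1.37,.17,-2.96]);HI=np.array([2.96,2.1,1.46,2.44,4.51,1.92,2.96])
SG=np.array([-1,1,-1,1,-1,1,-1]);AX=[2,1,2,1,2,1,2]
O=np.array([[0,0,286],[0,0,0],[0,-30.5,541],[0,0,0],[0,-32,472],[0,0,0],[0,0,0],[0,0,326]])/1000
def fk(q):
    Rr=np.eye(3);p=O[0]
    for k in range(7):
        c,s=np.cos(SG[k]*q[k]),np.sin(SG[k]*q[k])
        Rr=Rr@(np.array([[c,-s,0],[s,c,0],[0,0,1]]) if AX[k]==2 else np.array([[c,0,s],[0,1,0],[-s,0,c]]))
        p=p+Rr@O[k+1]
    return p,Rr@np.array([[0,-1,0],[1,0,0],[0,0,1]])
def err(q,p,M):
    a,r=fk(q); return np.r_[p-a, .5*(np.cross(r.T,M.T).sum(0))]
def jac(q):
    J=np.zeros((6,7));a,r=fk(q)
    for k in range(7):
        d=np.zeros(7);d[k]=1e-6;b,s=fk(q+d);J[:3,k]=(b-a)/1e-6;J[3:,k]=R.from_matrix(s@r.T).as_rotvec()/1e-6
    return J
def ik(p,Rt,n=40,seed=0):
    rng=np.random.default_rng(seed);S=[];M=Rt.as_matrix()
    mid,w=(LO+HI)/2,(HI-LO)/2
    for k in range(n):
        f=lambda q:np.r_[err(q,p,M)*10,.02*((q-mid)/w)**3]
        o=least_squares(f,rng.uniform(LO+.1,HI-.1),bounds=(LO+.02,HI-.02),max_nfev=80)
        a,r=fk(o.x)
        if np.linalg.norm(a-p)<.002 and np.abs(r-M).max()<.01: S.append((min(np.min(o.x-LO),np.min(HI-o.x)),o.x.round(2)))
    S.sort(key=lambda t:-t[0]);U=[]
    for s in S:
        if all(np.abs(s[1]-u[1]).max()>.3 for u in U):U.append(s)
    return U
FL=R.from_euler('z',np.pi)
def track(q,p,Rt,n=30):
    a,r=fk(q);r=R.from_matrix(r);rv=(r.inv()*Rt).as_rotvec();mn=9
    for k in range(1,n+1):
        M=(r*R.from_rotvec(rv*k/n)).as_matrix();pp=a+(p-a)*k/n
        for _ in range(4):
            J=jac(q);q=np.clip(q+J.T@np.linalg.solve(J@J.T+1e-5*np.eye(6),err(q,pp,M)),LO,HI)
    return q,np.linalg.norm(err(q,p,Rt.as_matrix()))
E
cat > t.py <<'E'
from k import *
print(fk(bot.read_state()['joint_pos'])[0],bot.read_state()['tcp_pos'])
for lean in(36,42):
  p,Rt=grasp(lean=lean)
  for F in(0,1):
    for u in ik(p,Rt*FL if F else Rt)[:4]:print('sw',lean,F,u[0].round(2),u[1])
  Rt=tool(lean,1.95);p=np.array([.604,.0802,.23])-[0,0,.09]+Rt.apply([0,0,.019])
  for F in(0,1):
    for u in ik(p,Rt*FL if F else Rt)[:4]:print('st',lean,F,u[0].round(2),u[1])
L=[json.loads(l) for l in open('log.jsonl')]
for a,b in zip(L[:-1],L[1:]):
  q,e=track(np.array(a[0]),np.array(b[1]),R.from_euler('xyz',b[2]),12);print(np.round(q,2),np.round(b[0],2),round(e,4))
E
time python3 t.py
```

```text
[ 0.50792267 -0.30262349  0.25151781] [ 0.5089689  -0.30268509  0.25210457]
sw 36 0 0.28 [ 1.28  0.84 -1.11  2.04  1.66  0.45 -2.6 ]
sw 36 0 0.13 [-0.2   0.73  0.87  2.13  4.38  0.71  0.4 ]
sw 36 1 0.25 [ 1.26  0.82 -1.08  2.04  1.66  0.42  0.53]
sw 36 1 0.11 [-0.    0.61  0.58  2.12  4.4   0.51 -2.66]
st 36 0 0.14 [-1.13  0.61  1.06  2.3   4.3   0.38  0.03]
st 36 0 0.11 [ 0.26  0.43 -0.67  2.22  1.73  0.41  2.85]
st 36 1 0.23 [ 0.41  0.49 -0.87  2.21  1.71  0.51 -0.23]
sw 42 0 0.25 [-0.13  0.71  0.77  2.19  4.16  0.74  0.64]
sw 42 0 0.22 [0.38 0.55 0.11 2.16 3.98 0.39 1.01]
sw 42 0 0.18 [ 1.37  0.96 -1.22  2.09  1.96  0.52 -2.78]
sw 42 1 0.23 [ 1.3   0.85 -1.09  2.1   2.04  0.4   0.2 ]
sw 42 1 0.2 [ 0.41  0.54  0.07  2.15  3.96  0.37 -2.1 ]
st 42 0 0.15 [ 0.1   0.4  -0.5   2.29  2.15  0.44  2.39]
st 42 0 0.08 [-1.03  0.53  0.87  2.36  3.64  0.35  0.68]
st 42 1 0.16 [ 0.36  0.48 -0.81  2.28  2.04  0.56 -0.56]
[ 0.57  0.25  0.02  1.87 -0.38  0.87  0.07] [ 0.57  0.25  0.02  1.88 -0.38  0.87  0.08] 0.0
[ 0.46  0.33 -0.04  1.72  0.01  1.1   0.43] [ 0.46  0.33 -0.04  1.72  0.01  1.1   0.43] 0.0
[ 0.58  0.14 -0.16  2.04  0.08  0.54  1.13] [ 0.58  0.14 -0.16  2.04  0.07  0.54  1.13] 0.0
[ 0.95  0.13 -0.44  2.16 -0.51  0.29  2.21] [ 0.95  0.13 -0.44  2.17 -0.52  0.29  2.22] 0.0
real	0m59.879s
user	1m0.338s
sys	0m0.157s
```

```bash
cat > s.py <<'E'
from k import *
import time
def tr(q,p,Rt,n):
    a,r=fk(q);r=R.from_matrix(r);rv=(r.inv()*Rt).as_rotvec();mn=9
    for k in range(1,n+1):
        M=(r*R.from_rotvec(rv*k/n)).as_matrix();pp=a+(p-a)*k/n
        for _ in range(2):
            J=jac(q);q=q+J.T@np.linalg.solve(J@J.T+1e-5*np.eye(6),err(q,pp,M))
        mn=min(mn,np.min(q-LO),np.min(HI-q))
        if mn<.03: return None,0
    return q,mn
def rest(lean,F):
    S=FL if F else R.identity()
    P=[]
    for b in(.11,0): p,Rt=grasp(lean=lean,back=b);P.append((p,Rt*S))
    p,Rt=P[-1];P.append((p+[-.05,.01,.09],Rt))
    Rs=tool(lean,1.95)
    st=lambda x,z:(np.array([.686,.083,.23])+np.array([.9994,.034,0])*x+[0,0,z-.09]+Rs.apply([0,0,.019]),Rs*S)
    return P+[st(-.14,.0),st(-.14,-.045),st(-.083,-.045),st(-.083,0),st(-.045,0)]
if __name__=='__main__':
    q0=bot.read_state()['joint_pos'];rng=np.random.default_rng(1);t=time.time();best=[]
    a=fk(q0)[0]
    while time.time()-t<230:
        F=1;lean=42 if rng.random()<.6 else 38
        W=[]
        for _ in range(rng.integers(1,3)):
            Rw=R.from_euler('xyz',[np.pi,0,rng.uniform(-3.14,3.14)])
            ax=rng.uniform(0,6.28);Rw=R.from_rotvec(rng.uniform(0,1.0)*np.array([np.cos(ax),np.sin(ax),0]))*Rw
            W.append((np.array([rng.uniform(.42,.62),rng.uniform(-.4,-.15),rng.uniform(.33,.42)]),Rw))
        q,m=q0,9;ok=True
        for p,Rt in W:
            q,mm=tr(q,p,Rt,10);m=min(m,mm)
            if q is None:break
        if q is None: continue
        Q=[]
        for i,(p,Rt) in enumerate(rest(lean,F)):
            q,mm=tr(q,p,Rt,10 if i==0 else 5);
            if q is None:break
            m=min(m,mm);Q.append((round(mm,2),q.round(2)))
        if len(Q)>=2: best.append((len(Q),m,lean,[(w[0].round(3),w[1].as_euler('xyz').round(2)) for w in W],Q))
    best.sort(key=lambda b:(-b[0],-b[1]));print(len(best))
    for b in best[:3]:
        print(b[0],round(b[1],3),b[2],b[3]);[print('   ',*x) for x in b[4]]
E
python3 s.py
```

```text
0
```

```bash
cat >> k.py <<'E'
def jac(q):
    Rr=np.eye(3);p=O[0];ax=[];ps=[]
    for k in range(7):
        ax.append(Rr[:,AX[k]]*SG[k]);ps.append(p)
        c,s=np.cos(SG[k]*q[k]),np.sin(SG[k]*q[k])
        Rr=Rr@(np.array([[c,-s,0],[s,c,0],[0,0,1]]) if AX[k]==2 else np.array([[c,0,s],[0,1,0],[-s,0,c]]))
        p=p+Rr@O[k+1]
    ax=np.array(ax);return np.vstack([np.cross(ax,p-np.array(ps)).T,ax.T])
E
cat > s2.py <<'E'
from s import *
import sys
def runrest(q,lean,F,start=0):
    Q=[]
    for i,(p,Rt) in enumerate(rest(lean,F)):
        if i<start: continue
        q,m=tr(q,p,Rt,8)
        if q is None: break
        Q.append((round(m,2),q.round(2)))
    return Q
if __name__=='__main__':
    G=[]
    for lean in(38,42):
      for F in(0,1):
        p,Rt=rest(lean,F)[1]
        for u in ik(p,Rt,25):
            Q=runrest(u[1],lean,F,1); back,_=tr(u[1],*rest(lean,F)[0],8)
            print(lean,F,u,len(Q),min(x[0] for x in Q) if Q else '',None if back is None else back.round(2))
            if back is not None:
                back,_=tr(back,rest(lean,F)[0][0]+[0,0,.1],rest(lean,F)[0][1],8)
            if back is not None and len(Q)>=3: G.append((back,lean,F,len(Q)))
    print(len(G),[g[0].round(2).tolist() for g in G])
    import pickle;pickle.dump(G,open('G.pkl','wb'))
    rng=np.random.default_rng(0);t=time.time();q0=bot.read_state()['joint_pos']
    N=[(q0,None,None)];found=[];bd={}
    while time.time()-t<300 and len(found)<3:
        gi=rng.integers(len(G));g=G[gi]
        d=[np.linalg.norm(n[0]-g[0])*rng.uniform(.7,1.3) for n in N];i=int(np.argmin(d)) if rng.random()<.7 else rng.integers(len(N))
        q=N[i][0];w=q+(g[0]-q)*rng.uniform(.1,1)+rng.normal(0,.25,7);p,M=fk(w)
        if p[2]<.3 or p[0]<.35 or p[0]>.62 or p[1]>-.1 or p[1]<-.45 or M[2,2]>-.2: continue
        q2,m=tr(q,p,R.from_matrix(M),8)
        if q2 is None: continue
        N.append((q2,i,(p,M)));D=np.linalg.norm(q2-g[0]);bd[gi]=min(bd.get(gi,9),D)
        if D<1.0:
            Q=runrest(q2,g[1],g[2])
            if len(Q)>=8 and min(x[0] for x in Q)>.05: found.append((len(N)-1,gi,Q))
    print(len(N),bd,len(found))
    for f in found:
        ch=[];i=f[0]
        while i: ch.append((N[i][2][0].round(3).tolist(),R.from_matrix(N[i][2][1]).as_euler('xyz').round(3).tolist(),N[i][0].round(2).tolist()));i=N[i][1]
        print('FOUND',G[f[1]][1:],*ch[::-1],sep='\n  ');[print('   ',*x) for x in f[2]]
E
python3 s2.py
```

```text
38 0 (np.float64(0.25713762282799935), array([ 1.32,  0.88, -1.15,  2.06,  1.77,  0.47, -2.67])) 2 0.12 [ 1.53  0.66 -1.29  2.15  1.37  0.38 -2.37]
38 0 (np.float64(0.20632418104394024), array([-0.04,  0.63,  0.63,  2.15,  4.3 ,  0.57,  0.56])) 1 0.21 None
38 1 (np.float64(0.23398880823257073), array([ 0.16,  0.56,  0.38,  2.13,  4.28,  0.43, -2.49])) 1 0.23 None
42 0 (np.float64(0.25313581808903596), array([-0.13,  0.71,  0.77,  2.19,  4.16,  0.74,  0.64])) 2 0.07 [-0.18  0.44  0.88  2.3   4.41  0.64  0.55]
42 0 (np.float64(0.21778837043536783), array([0.38, 0.55, 0.11, 2.16, 3.98, 0.39, 1.01])) 2 0.09 [ 0.53  0.31 -0.    2.26  4.35  0.3   0.71]
42 0 (np.float64(0.17559516167621414), array([ 1.37,  0.96, -1.22,  2.09,  1.96,  0.52, -2.78])) 2 0.11 [ 1.56  0.69 -1.31  2.2   1.67  0.35 -2.63]
42 1 (np.float64(0.20136791116861633), array([ 0.41,  0.54,  0.07,  2.15,  3.96,  0.37, -2.1 ])) 2 0.07 [ 0.59  0.31 -0.06  2.26  4.34  0.28 -2.42]
0 []Traceback (most recent call last):
  File "s2.py", line 27, in <module>
    gi=rng.integers(len(G));g=G[gi]
  File "numpy/random/_generator.pyx", line 677, in numpy.random._generator.Generator.integers
  File "numpy/random/_bounded_integers.pyx", line 1334, in numpy.random._bounded_integers._rand_int64
ValueError: high <= 0
```

```bash
cat > patch.py <<'E'
s=open('s.py').read()
i=s.index('def rest');j=s.index("if __name__")
s=s[:i]+'''def rest(lean,F):
    S=FL if F else R.identity();P=[]
    for b in(.11,0): p,Rt=grasp(lean=lean,back=b);P.append((p,Rt*S))
    p,Rt=P[-1];P.append((p+[0,0,.09],Rt))
    Rs=tool(lean,1.95)
    st=lambda x,y,z:(np.array([.686,.083,.23])+np.array([.9994,.034,0])*x+[0,y,z-.09]+Rs.apply([0,0,.019]),Rs*S)
    return P+[st(-.083,-.12,.0),st(-.083,-.10,-.045),st(-.083,0,-.045),st(-.083,0,0.003),st(-.05,0,0.003)]
'''+s[j:]
open('s.py','w').write(s)
t=open('s2.py').read().replace('for lean in(38,42):','for lean in(35,38,41,44):').replace('len(Q)>=3: G','len(Q)>=7: G').replace('ik(p,Rt,25)','ik(p,Rt,16)').replace('+[0,0,.1],','+[0,0,.08],').replace('p[2]<.3 ','p[2]<.24 ').replace('>.05: found','>.035: found').replace('<300','<330')
open('s2.py','w').write(t)
E
python3 patch.py; timeout 570 python3 s2.py
```

```text
35 0 (np.float64(0.2745763329188019), array([ 1.27,  0.83, -1.09,  2.03,  1.6 ,  0.44, -2.56])) 2 0.16 [ 1.5   0.66 -1.3   2.11  1.22  0.45 -2.24]
38 0 (np.float64(0.25713762282799935), array([ 1.32,  0.88, -1.15,  2.06,  1.77,  0.47, -2.67])) 2 0.15 [ 1.53  0.66 -1.29  2.15  1.37  0.38 -2.37]
38 0 (np.float64(0.20632418104394024), array([-0.04,  0.63,  0.63,  2.15,  4.3 ,  0.57,  0.56])) 1 0.21 None
41 0 (np.float64(0.2788113493822433), array([0.16, 0.58, 0.38, 2.16, 4.13, 0.49, 0.8 ])) 1 0.28 [0.21 0.32 0.37 2.27 4.45 0.4  0.57]
41 0 (np.float64(0.19996109485626157), array([ 1.36,  0.93, -1.21,  2.08,  1.92,  0.51, -2.76])) 2 0.16 [ 1.55  0.67 -1.29  2.19  1.59  0.34 -2.56]
44 0 (np.float64(0.22480725623288575), array([ 0.48,  0.55, -0.01,  2.17,  3.85,  0.39,  1.18])) 1 0.22 [ 0.67  0.32 -0.15  2.28  4.16  0.3   0.92]
44 0 (np.float64(0.1341587617690463), array([ 1.4 ,  1.  , -1.25,  2.11,  2.05,  0.55, -2.83])) 2 0.13 [ 1.6   0.74 -1.34  2.22  1.81  0.37 -2.73]
0 []Traceback (most recent call last):
  File "s2.py", line 27, in <module>
    gi=rng.integers(len(G));g=G[gi]
  File "numpy/random/_generator.pyx", line 677, in numpy.random._generator.Generator.integers
  File "numpy/random/_bounded_integers.pyx", line 1334, in numpy.random._bounded_integers._rand_int64
ValueError: high <= 0
```

```bash
date; ls -l --time-sort pics | tail -2
cat > s4.py <<'E'
from s import *
import os,pickle
from multiprocessing import Pool
T1=T2=125
def soft(q,L,n=9):
    c=0;mn=9;Q=[]
    for p,Rt in L:
        a,M=fk(q);r=R.from_matrix(M);rv=(r.inv()*Rt).as_rotvec()
        Ms=(r*R.from_rotvec(np.outer(np.arange(1,n+1)/n,rv))).as_matrix()
        for k in range(n):
            J=jac(q);d=J.T@np.linalg.solve(J@J.T+1e-5*np.eye(6),err(q,a+(p-a)*(k+1)/n,Ms[k]));
            q=q+np.clip(d,-.6,.6)
            v=np.minimum(q-LO,HI-q);c+=np.maximum(.10-v,0).sum();mn=min(mn,v.min())
        e=np.linalg.norm(err(q,p,Rt.as_matrix()));c+=max(0,e-.02)*5
        Q.append(q)
        if c>60: return c+20,mn,Q
    return c,mn,Q
def wps(x,q0,g,K,box):
    L=[];c=0
    for i in range(K):
        w=q0+(g-q0)*(i+1)/(K+1)+x[7*i:7*i+7];p,M=fk(w)
        pc=np.clip(p,box[0],box[1]);c+=20*np.abs(p-pc).sum()+10*max(0,M[2,2]+.3)
        L.append((pc,R.from_matrix(M)))
    return L,c
def cma(f,n,T,rng,s=.35,lam=20):
    t=time.time();m=np.zeros(n);C=np.ones(n)*s;best=(1e9,None)
    while time.time()-t<T:
        X=m+C*rng.normal(size=(lam,n));F=[f(x) for x in X];o=np.argsort(F)
        if F[o[0]]<best[0]: best=(F[o[0]],X[o[0]])
        e=X[o[:5]];m=.3*m+.7*e.mean(0);C=.85*C+.15*e.std(0)*1.3
        if C.max()<.02:
            if best[0]<.5: break
            m=rng.normal(0,.25,n);C=np.ones(n)*s
    return best
def work(seed):
    rng=np.random.default_rng(seed+10);lean=[36,40][seed//2];F=seed%2;W=rest(lean,F);K=3
    def stage(q0,goalpose,box,L2,T):
        gs=[u[1] for u in ik(*goalpose,10,seed)]
        if not gs: gs=[q0]
        best=(1e9,)
        for g in gs[:2]:
            def f(x):
                L,c=wps(x,q0,g,K,box);return c+soft(q0,L+L2)[0]+.05*np.abs(x).mean()
            b=cma(f,7*K,T/len(gs[:2]),rng)
            if b[0]<best[0]: L,_=wps(b[1],q0,g,K,box);best=(b[0],L+L2)+soft(q0,L+L2)[1:]
        return best
    a=stage(Q0,W[1],(np.array([.38,-.45,.26]),np.array([.6,-.13,.42])),W[:3],T1)
    b=stage(a[3][-1],W[5],(np.array([.42,-.42,.19]),np.array([.66,-.03,.42])),W[3:],T2)
    return lean,F,a,b
Q0=bot.read_state()['joint_pos']
if __name__=='__main__':
    with Pool(4) as P: Rs=P.map(work,range(4))
    pickle.dump(Rs,open('r4.pkl','wb'))
    for lean,F,a,b in Rs:
        print(lean,F,'S1 cost',round(a[0],2),'margin',round(a[2],3),'S2',round(b[0],2),round(b[2],3));print(a[3][-2].round(2),a[3][-1].round(2));print(b[3][-4].round(2),b[3][-1].round(2))
E
OMP_NUM_THREADS=1 timeout 570 python3 s4.py
```

```text
Tue Dec  1 23:14:00 UTC 2026
36 0 S1 cost 3.79 margin -0.235 S2 0.6 -0.019
[ 0.88  0.59 -0.54  2.06 -1.02 -0.06 -0.13] [ 0.5   0.37 -0.07  2.05 -0.97  0.22 -0.32]
[ 0.35  0.49 -0.52  2.26  2.26  0.31  2.51] [ 0.    0.4  -0.36  2.17  1.68  0.29  2.87]
36 1 S1 cost 3.93 margin -0.224 S2 1.36 -0.089
[ 0.86  0.58 -0.52  2.07 -0.87 -0.05  2.85] [ 0.58  0.38 -0.15  2.04 -0.85  0.19  2.72]
[ 0.3   0.47 -0.45  2.27  2.32  0.29 -0.72] [-0.12  0.39 -0.22  2.17  1.71  0.23 -0.33]
40 0 S1 cost 0.95 margin -0.039 S2 1.26 0.043
[-0.26  0.83  0.98  2.18  4.24  0.87  0.49] [-0.35  0.65  1.1   2.14  4.51  0.79  0.27]
[-0.77  0.66  0.87  2.37  3.87  0.59  0.61] [-0.95  0.53  0.81  2.27  3.85  0.27  0.5 ]
40 1 S1 cost 6.16 margin -0.311 S2 0.12 0.031
[ 0.92  0.6  -0.57  2.1  -0.25 -0.14  2.26] [ 0.93  0.43 -0.57  2.06 -0.28  0.05  2.23]
[ 0.41  0.51 -0.58  2.3   2.45  0.41 -0.8 ] [ 0.08  0.42 -0.46  2.2   1.98  0.37 -0.56]ls: unrecognized option '--time-sort'
Try 'ls --help' for more information.
```

```bash
stat -c %y pics/scene0.png; date; sed -i 's/+\[0,0,.09\]/+[0,0,.04]/' s.py
cat > s5.py <<'E'
from s4 import *
def work(seed):
    rng=np.random.default_rng(seed+50);lean=[41,43,43,45][seed];F=0;W=rest(lean,F)
    old=pickle.load(open('r4.pkl','rb'))[2]
    def stage(q0,L0,box,L2,T):
        n=len(L0)
        def mk(x):
            L=[];c=0
            for i,(p,Rt) in enumerate(L0):
                d=x[6*i:6*i+6];pp=p+d[:3]*.25;pc=np.clip(pp,*box);Rn=Rt*R.from_rotvec(d[3:]);c+=5*np.abs(pp-pc).sum()+10*max(0,Rn.as_matrix()[2,2]+.3);L.append((pc,Rn))
            return L,c
        def f(x):
            L,c=mk(x);return c+soft(q0,L+L2)[0]+.05*np.abs(x).mean()
        b=cma(f,6*n,T,rng,.15);L,_=mk(b[1]);return (b[0],L+L2)+soft(q0,L+L2)[1:]
    a=stage(Q0,old[2][1][:3],(np.array([.38,-.45,.26]),np.array([.6,-.13,.42])),W[:3],60)
    b=stage(a[3][-1],old[3][1][:3],(np.array([.42,-.42,.19]),np.array([.66,-.03,.42])),W[3:],70)
    return lean,F,a,b
if __name__=='__main__':
    with Pool(4) as P: Rs=P.map(work,range(4))
    pickle.dump(Rs,open('r5.pkl','wb'))
    for lean,F,a,b in Rs:
        print(lean,F,'S1 cost',round(a[0],2),'margin',round(a[2],3),'S2',round(b[0],2),round(b[2],3))
        for q in a[3]+b[3]:print('   ',q.round(2))
E
OMP_NUM_THREADS=1 timeout 400 python3 s5.py
```

```text
2026-12-01 22:56:24.646046298 +0000
Tue Dec  1 23:18:42 UTC 2026
41 0 S1 cost 0.01 margin 0.1 S2 0.01 0.103
    [0.04 0.7  0.05 1.54 0.84 1.73 1.17]
    [0.24 0.17 0.11 1.94 0.82 0.82 0.34]
    [0.24 0.17 0.13 2.16 2.14 0.54 0.45]
    [0.52 0.3  0.02 2.25 4.41 0.29 0.65]
    [0.38 0.54 0.1  2.15 4.03 0.36 0.97]
    [0.46 0.46 0.01 2.13 4.21 0.27 0.8 ]
    [ 0.73  0.38 -0.09  2.09  4.37  0.54  0.18]
    [ 0.38  0.06 -0.08  2.26  3.62  0.46  1.45]
    [-0.01  0.22 -0.1   2.02  1.21  0.84  2.76]
    [ 0.36  0.38 -0.45  2.3   2.59  0.27  2.18]
    [ 0.31  0.49 -0.47  2.31  2.59  0.41  2.17]
    [ 0.03  0.49 -0.43  2.3   2.31  0.49  2.23]
    [-0.03  0.37 -0.35  2.29  2.16  0.37  2.36]
    [-0.05  0.41 -0.31  2.22  2.12  0.34  2.41]
43 0 S1 cost 0.01 margin 0.103 S2 0.01 0.101
    [ 0.3   0.28 -0.18  1.86  0.73  1.44  0.96]
    [ 0.31  0.2  -0.18  2.2   1.43  0.87  0.72]
    [ 0.52  0.05 -0.14  2.2   2.51  0.27  0.18]
    [ 0.64  0.31 -0.12  2.26  4.27  0.3   0.81]
    [0.46 0.55 0.02 2.16 3.89 0.38 1.13]
    [ 0.53  0.47 -0.08  2.14  4.03  0.28  1.  ]
    [ 0.93  0.35 -0.    2.26  4.4   
[... 1067 characters left out ...]
1 margin 0.108 S2 0.01 0.102
    [ 0.16  0.37 -0.08  1.92  0.97  1.53  0.52]
    [ 0.11  0.18 -0.23  2.08  1.1   1.21  0.73]
    [ 0.36  0.09 -0.07  2.16  1.78  0.41  1.1 ]
    [ 0.75  0.33 -0.23  2.28  4.07  0.31  1.04]
    [ 0.55  0.56 -0.09  2.17  3.76  0.39  1.29]
    [ 0.62  0.48 -0.17  2.16  3.86  0.3   1.19]
    [ 0.83  0.3  -0.12  2.14  4.24  0.68  1.36]
    [ 0.45 -0.02 -0.45  2.33  3.09  0.34  1.4 ]
    [ 0.38  0.49 -0.46  1.86  1.41  1.31  2.72]
    [ 0.64  0.47 -0.79  2.33  2.47  0.44  2.39]
    [ 0.58  0.61 -0.79  2.34  2.5   0.59  2.38]
    [ 0.34  0.62 -0.81  2.32  2.28  0.73  2.39]
    [ 0.35  0.49 -0.81  2.31  2.16  0.61  2.46]
    [ 0.33  0.52 -0.77  2.24  2.13  0.58  2.52]
```

```bash
cat > g.py <<'E'
from s4 import *
import sys
def rows(segs,q,T0,pr=True):
    out=[];mn=9
    p0,R0=T0
    for p,Rt in segs:
        rv=(R0.inv()*Rt).as_rotvec()
        n=int(max(1,np.ceil(max(np.degrees(np.linalg.norm(rv))/6.2,np.linalg.norm(p-p0)/.035))))
        while True:
            qq=q;mx=0;m2=9
            for k in range(1,n+1):
                M=(R0*R.from_rotvec(rv*k/n)).as_matrix();qo=qq
                for _ in range(3): J=jac(qq);qq=qq+J.T@np.linalg.solve(J@J.T+1e-5*np.eye(6),err(qq,p0+(p-p0)*k/n,M))
                mx=max(mx,np.abs((qq-qo)/np.array([2.39,2.39,3.14,3.14,3.14,3.14,3.14])).max()*12);m2=min(m2,np.minimum(qq-LO,HI-qq).min())
            if mx<.5 or n>40: break
            n+=1
        Rc=R0
        for k in range(n):
            out.append([ (Rc.inv().apply((p-p0)/n)).round(4).tolist(), np.degrees(rv/n).round(2).tolist()]);Rc=Rc*R.from_rotvec(rv/n)
        q=qq;p0,R0=p,Rt;mn=min(mn,m2);print('n',n,'speed',round(mx,2),'q',q.round(2),'margin',round(m2,2))
    for i in range(0,len(out),10): print('linear',json.dumps([r[0] for r in out[i:i+10]]));print('rotation',json.dumps([r[1] for r in out[i:i+10]]))
def cur():
    s=bot.read_state();print('t',round(s['clock'],2),'F',s['wrist_force'].round(1),'gap',round(s['finger_gap'],4),s['joint_pos'].round(2));return s['joint_pos'],(s['tcp_pos'],R.from_euler('xyz',s['eef_rot']))
E
python3 - <<'E'
from g import *
r=pickle.load(open('r5.pkl','rb'))[2]
rows(r[2][1][:3],*cur())
for p,Rt in r[2][1]+r[3][1]:print(p.round(3),Rt.as_euler('xyz').round(3).tolist())
E
```

```text
t 6.28 F [-0.2 -0.5  0.4] gap 0.0855 [ 0.95  0.13 -0.44  2.17 -0.52  0.29  2.22]
n 41 speed 0.55 q [ 0.22  0.44 -0.13  1.83  0.79  1.63  0.7 ] margin 0.13
n 9 speed 0.4 q [ 0.3   0.13 -0.16  2.22  1.47  0.98  0.7 ] margin 0.22
n 5 speed 0.49 q [ 0.41  0.04 -0.09  2.11  1.73  0.39  0.79] margin 0.22
linear [[0.0012, -0.0016, -0.0024], [0.0013, -0.0017, -0.0023], [0.0013, -0.0018, -0.0023], [0.0014, -0.0018, -0.0022], [0.0014, -0.0019, -0.0021], [0.0015, -0.002, -0.002], [0.0015, -0.002, -0.0019], [0.0015, -0.0021, -0.0019], [0.0016, -0.0021, -0.0018], [0.0016, -0.0022, -0.0017]]
rotation [[1.61, 1.11, -0.0], [1.61, 1.11, -0.0], [1.61, 1.11, -0.0], [1.61, 1.11, -0.0], [1.61, 1.11, -0.0], [1.61, 1.11, -0.0], [1.61, 1.11, -0.0], [1.61, 1.11, -0.0], [1.61, 1.11, -0.0], [1.61, 1.11, -0.0]]
linear [[0.0016, -0.0022, -0.0016], [0.0017, -0.0022, -0.0015], [0.0017, -0.0023, -0.0014], [0.0017, -0.0023, -0.0013], [0.0017, -0.0024, -0.0012], [0.0018, -0.0024, -0.0011], [0.0018, -0.0024, -0.001], [0.0018, -0.0025, -0.0009], [0.0018, -0.0025, -0.0008], [0.0018, -0.0025, -0.0007]]
rotation [[1.61, 1
[... 1896 characters left out ...]
1.61, -5.36, -0.91], [-1.61, -5.36, -0.91], [-1.61, -5.36, -0.91]]
[ 0.392 -0.34   0.296] [-2.133, -0.049, 2.435]
[ 0.462 -0.399  0.337] [-2.068, 0.194, -2.988]
[ 0.583 -0.39   0.416] [-2.084, 0.354, -2.524]
[ 0.547 -0.288  0.163] [3.142, -0.75, -0.101]
[ 0.622 -0.296  0.082] [3.142, -0.75, -0.101]
[ 0.622 -0.296  0.122] [3.142, -0.75, -0.101]
[ 0.609 -0.323  0.32 ] [2.496, -1.041, 0.625]
[ 0.648 -0.134  0.383] [2.508, -1.153, 0.594]
[ 0.656 -0.282  0.357] [2.617, -1.063, -0.532]
[ 0.616 -0.039  0.126] [3.142, -0.75, 0.034]
[ 0.616 -0.019  0.081] [3.142, -0.75, 0.034]
[0.616 0.081 0.081] [3.142, -0.75, 0.034]
[0.616 0.081 0.129] [3.142, -0.75, 0.034]
[0.649 0.082 0.129] [3.142, -0.75, 0.034]
```

Call:
step_arm(linear=[[0.0012,-0.0016,-0.0024],[0.0013,-0.0017,-0.0023],[0.0013,-0.0018,-0.0023],[0.0014,-0.0018,-0.0022],[0.0014,-0.0019,-0.0021],[0.0015,-0.002,-0.002],[0.0015,-0.002,-0.0019],[0.0015,-0.0021,-0.0019],[0.0016,-0.0021,-0.0018],[0.0016,-0.0022,-0.0017]], rotation=[[1.61,1.11,0],[1.61,1.11,0],[1.61,1.11,0],[1.61,1.11,0],[1.61,1.11,0],[1.61,1.11,0],[1.61,1.11,0],[1.61,1.11,0],[1.61,1.11,0],[1.61,1.11,0]], claw=[-1,-1,-1,-1,-1,-1,-1,-1,-1,-1])

```text
clock: 7.12
tcp_pos: [0.4827, -0.3108, 0.2647]
eef_rot: [-2.965, 0.437, 2.756]
wrist_force: [-0.5, 0.6, 0.1]
finger_gap: 0.0853
grip_force: 0.0
```

Call:
step_arm(linear=[[0.0034,-0.0043,-0.003],[0.0034,-0.0044,-0.0026],[0.0034,-0.0045,-0.0022],[0.0035,-0.0046,-0.0018],[0.0035,-0.0047,-0.0014],[0.0036,-0.0048,-0.001],[0.0036,-0.0049,-0.0006],[0.0036,-0.005,-0.0002]], rotation=[[3.12,2.15,0],[3.12,2.15,0],[3.12,2.15,0],[3.12,2.15,0],[3.12,2.15,0],[3.12,2.15,0],[3.12,2.15,0],[3.12,2.15,0]], claw=[-1,-1,-1,-1,-1,-1,-1,-1])

```text
clock: 7.78
tcp_pos: [0.4391, -0.3251, 0.2807]
eef_rot: [-2.557, 0.165, 2.642]
wrist_force: [1.1, -0.8, -0.4]
finger_gap: 0.0852
grip_force: 0.0
```

Call:
step_arm(linear=[[0.0036,-0.005,0.0002],[0.0036,-0.005,0.0006],[0.0036,-0.0049,0.001],[0.0035,-0.0048,0.0014],[0.0035,-0.0047,0.0018],[0.0034,-0.0046,0.0022],[0.0034,-0.0045,0.0026],[0.0033,-0.0044,0.003],[0,0,0]], rotation=[[3.12,2.15,0],[3.12,2.15,0],[3.12,2.15,0],[3.12,2.15,0],[3.12,2.15,0],[3.12,2.15,0],[3.12,2.15,0],[3.12,2.15,0],[0,0,0]], claw=[-1,-1,-1,-1,-1,-1,-1,-1,-1])

```text
clock: 8.53
tcp_pos: [0.3949, -0.3396, 0.2941]
eef_rot: [-2.128, -0.046, 2.433]
wrist_force: [-0.1, 0.5, -0.4]
finger_gap: 0.0855
grip_force: 0.0
```

Run:
```python
from g import *
r=pickle.load(open('r5.pkl','rb'))[2]
q,T=cur();print(T[0],T[1].as_euler('xyz'))
rows(r[2][1][1:6],q,T)
```

```text
t 8.53 F [-0.1  0.5 -0.4] gap 0.0855 [ 0.22  0.45 -0.13  1.83  0.8   1.64  0.69]
[ 0.39485805 -0.33959387  0.29413   ] [-2.12834127 -0.04565338  2.43311173]
n 9 speed 0.4 q [ 0.3   0.13 -0.17  2.22  1.47  0.98  0.7 ] margin 0.22
n 5 speed 0.49 q [ 0.42  0.04 -0.1   2.11  1.73  0.39  0.79] margin 0.22
n 34 speed 0.49 q [ 0.68  0.32 -0.17  2.26  4.23  0.27  0.85] margin 0.1
n 5 speed 0.43 q [ 0.49  0.55 -0.02  2.16  3.87  0.36  1.16] margin 0.12
n 2 speed 0.28 q [ 0.57  0.47 -0.12  2.14  4.    0.27  1.03] margin 0.1
linear [[-0.0097, -0.0045, -0.0027], [-0.0098, -0.0047, -0.0017], [-0.0098, -0.005, -0.0008], [-0.0097, -0.0053, 0.0001], [-0.0095, -0.0055, 0.001], [-0.0092, -0.0058, 0.0019], [-0.0088, -0.006, 0.0028], [-0.0084, -0.0062, 0.0036], [-0.0078, -0.0065, 0.0044], [-0.0267, -0.0105, -0.0034]]
rotation [[-0.05, -5.46, -1.52], [-0.05, -5.46, -1.52], [-0.05, -5.46, -1.52], [-0.05, -5.46, -1.52], [-0.05, -5.46, -1.52], [-0.05, -5.46, -1.52], [-0.05, -5.46, -1.52], [-0.05, -5.46, -1.52], [-0.05, -5.46, -1.52], [-1.61, -5.36, -0.91]]
linear [[-0.0267, -0.0109, -0.0012], [-0.0266, -0.0
[... 1468 characters left out ...]
]
linear [[-0.0074, 0.0008, 0.0033], [-0.0073, 0.0003, 0.0034], [-0.0073, -0.0002, 0.0036], [-0.0072, -0.0006, 0.0038], [-0.007, -0.0011, 0.0039], [-0.0068, -0.0016, 0.0041], [-0.0066, -0.002, 0.0042], [-0.0064, -0.0025, 0.0044], [0.0, -0.0, 0.022], [0.0, -0.0, 0.022]]
rotation [[0.04, -1.33, -3.86], [0.04, -1.33, -3.86], [0.04, -1.33, -3.86], [0.04, -1.33, -3.86], [0.04, -1.33, -3.86], [0.04, -1.33, -3.86], [0.04, -1.33, -3.86], [0.04, -1.33, -3.86], [0.0, 0.0, 0.0], [0.0, 0.0, 0.0]]
linear [[0.0, -0.0, 0.022], [0.0, -0.0, 0.022], [0.0, -0.0, 0.022], [0.0136, 0.0, -0.0146], [0.0136, 0.0, -0.0146]]
rotation [[0.0, 0.0, 0.0], [0.0, 0.0, 0.0], [0.0, 0.0, 0.0], [0.0, 0.0, 0.0], [0.0, 0.0, 0.0]]
```

Call:
step_arm(linear=[[-0.0097,-0.0045,-0.0027],[-0.0098,-0.0047,-0.0017],[-0.0098,-0.005,-0.0008],[-0.0097,-0.0053,0.0001],[-0.0095,-0.0055,0.001],[-0.0092,-0.0058,0.0019],[-0.0088,-0.006,0.0028],[-0.0084,-0.0062,0.0036],[-0.0078,-0.0065,0.0044],[-0.0267,-0.0105,-0.0034]], rotation=[[-0.05,-5.46,-1.52],[-0.05,-5.46,-1.52],[-0.05,-5.46,-1.52],[-0.05,-5.46,-1.52],[-0.05,-5.46,-1.52],[-0.05,-5.46,-1.52],[-0.05,-5.46,-1.52],[-0.05,-5.46,-1.52],[-0.05,-5.46,-1.52],[-1.61,-5.36,-0.91]], claw=[-1,-1,-1,-1,-1,-1,-1,-1,-1,-1])

```text
clock: 9.37
tcp_pos: [0.4825, -0.3968, 0.3509]
eef_rot: [-2.086, 0.228, -2.895]
wrist_force: [0.9, -0.5, -0.7]
finger_gap: 0.0856
grip_force: 0.0
```

Call:
step_arm(linear=[[-0.0267,-0.0109,-0.0012],[-0.0266,-0.0113,0.001],[-0.0262,-0.0118,0.0031],[-0.0256,-0.0123,0.0052],[0.0018,0.0079,0.0009],[0.0012,0.008,0.0009],[0.0007,0.008,0.0009],[0.0002,0.0081,0.0008],[-0.0003,0.0081,0.0008],[-0.0008,0.008,0.0008]], rotation=[[-1.61,-5.36,-0.91],[-1.61,-5.36,-0.91],[-1.61,-5.36,-0.91],[-1.61,-5.36,-0.91],[0.04,-1.33,-3.86],[0.04,-1.33,-3.86],[0.04,-1.33,-3.86],[0.04,-1.33,-3.86],[0.04,-1.33,-3.86],[0.04,-1.33,-3.86]], claw=[-1,-1,-1,-1,-1,-1,-1,-1,-1,-1])

```text
clock: 10.2
tcp_pos: [0.5754, -0.371, 0.3721]
eef_rot: [-2.017, 0.064, -2.204]
wrist_force: [-0.1, -0.5, -0.5]
finger_gap: 0.0856
grip_force: 0.0
```

Call:
step_arm(linear=[[-0.0014,0.0079,0.0009],[-0.0019,0.0078,0.0009],[-0.0024,0.0077,0.0009],[-0.0029,0.0075,0.001],[-0.0033,0.0073,0.0011],[-0.0038,0.0071,0.0011],[-0.0042,0.0068,0.0012],[-0.0047,0.0065,0.0013],[-0.0051,0.0062,0.0014],[-0.0054,0.0058,0.0016]], rotation=[[0.04,-1.33,-3.86],[0.04,-1.33,-3.86],[0.04,-1.33,-3.86],[0.04,-1.33,-3.86],[0.04,-1.33,-3.86],[0.04,-1.33,-3.86],[0.04,-1.33,-3.86],[0.04,-1.33,-3.86],[0.04,-1.33,-3.86],[0.04,-1.33,-3.86]], claw=[-1,-1,-1,-1,-1,-1,-1,-1,-1,-1])

```text
clock: 11.03
tcp_pos: [0.5647, -0.3409, 0.2976]
eef_rot: [-2.114, -0.432, -1.677]
wrist_force: [0.5, -1.0, 0.2]
finger_gap: 0.0853
grip_force: 0.0
```

Run:
```python
from g import *
r=pickle.load(open('r5.pkl','rb'))[2]
q,T=cur();print(T[0],T[1].as_euler('xyz'))
rows(r[2][1][3:6],q,T)
```

```text
t 11.03 F [ 0.5 -1.   0.2] gap 0.0853 [ 0.69  0.16 -0.18  2.31  3.46  0.42  0.3 ]
[ 0.5647379  -0.34089952  0.29756398] [-2.11358864 -0.43161457 -1.6770399 ]
n 12 speed 0.35 q [ 0.67  0.32 -0.15  2.26  4.24  0.28  0.84] margin 0.11
n 5 speed 0.43 q [ 0.48  0.55 -0.02  2.16  3.87  0.36  1.15] margin 0.12
n 2 speed 0.28 q [ 0.56  0.47 -0.11  2.14  4.01  0.27  1.03] margin 0.1
linear [[-0.0085, 0.0082, 0.0027], [-0.0092, 0.0073, 0.003], [-0.0098, 0.0064, 0.0034], [-0.0103, 0.0053, 0.0037], [-0.0106, 0.0043, 0.0041], [-0.0109, 0.0032, 0.0044], [-0.011, 0.0021, 0.0048], [-0.011, 0.001, 0.0052], [-0.0108, -0.0001, 0.0056], [-0.0106, -0.0012, 0.0059]]
rotation [[0.02, -1.96, -5.81], [0.02, -1.96, -5.81], [0.02, -1.96, -5.81], [0.02, -1.96, -5.81], [0.02, -1.96, -5.81], [0.02, -1.96, -5.81], [0.02, -1.96, -5.81], [0.02, -1.96, -5.81], [0.02, -1.96, -5.81], [0.02, -1.96, -5.81]]
linear [[-0.0102, -0.0023, 0.0063], [-0.0097, -0.0033, 0.0066], [0.0, -0.0, 0.022], [0.0, -0.0, 0.022], [0.0, -0.0, 0.022], [0.0, -0.0, 0.022], [0.0, -0.0, 0.022], [0.0136, 0.0, -0.0146], [0.0136, 0.0, -0.0146]]
rotation [[0.02, -1.96, -5.81], [0.02, -1.96, -5.81], [0.0, 0.0, 0.0], [0.0, 0.0, 0.0], [0.0, 0.0, 0.0], [0.0, 0.0, 0.0], [0.0, 0.0, 0.0], [0.0, 0.0, 0.0], [0.0, 0.0, 0.0]]
```

Call:
step_arm(linear=[[-0.0085,0.0082,0.0027],[-0.0092,0.0073,0.003],[-0.0098,0.0064,0.0034],[-0.0103,0.0053,0.0037],[-0.0106,0.0043,0.0041],[-0.0109,0.0032,0.0044],[-0.011,0.0021,0.0048],[-0.011,0.001,0.0052],[-0.0108,-0.0001,0.0056],[-0.0106,-0.0012,0.0059]], rotation=[[0.02,-1.96,-5.81],[0.02,-1.96,-5.81],[0.02,-1.96,-5.81],[0.02,-1.96,-5.81],[0.02,-1.96,-5.81],[0.02,-1.96,-5.81],[0.02,-1.96,-5.81],[0.02,-1.96,-5.81],[0.02,-1.96,-5.81],[0.02,-1.96,-5.81]], claw=[-1,-1,-1,-1,-1,-1,-1,-1,-1,-1])

```text
clock: 11.87
tcp_pos: [0.5503, -0.298, 0.1848]
eef_rot: [-2.94, -0.799, -0.392]
wrist_force: [0.3, -0.3, -0.3]
finger_gap: 0.0854
grip_force: 0.0
```

Call:
step_arm(linear=[[-0.0102,-0.0023,0.0063],[-0.0097,-0.0033,0.0066],[0,0,0]], rotation=[[0.02,-1.96,-5.81],[0.02,-1.96,-5.81],[0,0,0]], claw=[-1,-1,-1])

```text
clock: 12.12
tcp_pos: [0.548, -0.2878, 0.1618]
eef_rot: [3.14, -0.75, -0.1]
wrist_force: [-0.6, 0.6, -0.5]
finger_gap: 0.0852
grip_force: 0.0
```

Run:
```python
from g import *
r=pickle.load(open('r5.pkl','rb'))[2]
q,T=cur();print(T[0],T[1].as_euler('xyz'))
rows(r[2][1][4:6],q,T)
```

```text
t 12.12 F [-0.6  0.6 -0.5] gap 0.0852 [ 0.66  0.32 -0.15  2.26  4.23  0.28  0.85]
[ 0.54796942 -0.28783837  0.16182757] [ 3.13973266 -0.75029074 -0.0995004 ]
n 5 speed 0.41 q [ 0.48  0.55 -0.02  2.16  3.88  0.37  1.15] margin 0.12
n 2 speed 0.28 q [ 0.56  0.47 -0.11  2.14  4.01  0.27  1.03] margin 0.1
linear [[0.0, 0.0001, 0.0218], [0.0, 0.0001, 0.0218], [0.0, 0.0001, 0.0218], [0.0, 0.0001, 0.0218], [0.0, 0.0001, 0.0218], [0.0136, 0.0, -0.0146], [0.0136, 0.0, -0.0146]]
rotation [[0.01, 0.0, 0.01], [0.01, 0.0, 0.01], [0.01, 0.0, 0.01], [0.01, 0.0, 0.01], [0.01, 0.0, 0.01], [0.0, 0.0, 0.0], [0.0, 0.0, 0.0]]
```

Great, the pose is exact. I'll go in and grip.

Call:
step_arm(linear=[[0,0,0.02],[0,0,0.022],[0,0,0.022],[0,0,0.022],[0,0,0.015],[0,0,0.008],[0,0,0],[0,0,0],[0,0,0],[0,0,0]], rotation=[[0,0,0],[0,0,0],[0,0,0],[0,0,0],[0,0,0],[0,0,0],[0,0,0],[0,0,0],[0,0,0],[0,0,0]], claw=[-1,-1,-1,-1,-1,-1,1,1,1,1], force=70)

```text
clock: 12.95
tcp_pos: [0.6213, -0.2967, 0.0838]
eef_rot: [-3.141, -0.753, -0.105]
wrist_force: [0.1, 0.2, -0.1]
finger_gap: 0.0383
grip_force: 0.0
```

Call:
step_arm(linear=[[0,0,0],[0,0,0],[0,0,0],[0,0,0]], rotation=[[0,0,0],[0,0,0],[0,0,0],[0,0,0]], claw=[1,1,1,1], force=70)

```text
clock: 13.28
tcp_pos: [0.6218, -0.2967, 0.0838]
eef_rot: [3.141, -0.754, -0.104]
wrist_force: [-4.1, 0.9, 7.1]
finger_gap: 0.0231
grip_force: 69.1
```

Run:
```python
from g import *
r=pickle.load(open('r5.pkl','rb'))[2]
q,T=cur();print(T[0],T[1].as_euler('xyz'))
w,d,i=cap('side');cv2.imwrite('pics/s2.png',cv2.cvtColor(cv2.resize(w[200:420,100:380],(700,550)),cv2.COLOR_RGB2BGR))
```

```text
t 13.28 F [-4.1  0.9  7.1] gap 0.0231 [ 0.48  0.54 -0.01  2.16  3.87  0.37  1.16]
[ 0.62175521 -0.29667346  0.08380653] [ 3.14126184 -0.75404674 -0.10351889]
```

View pics/s2.png

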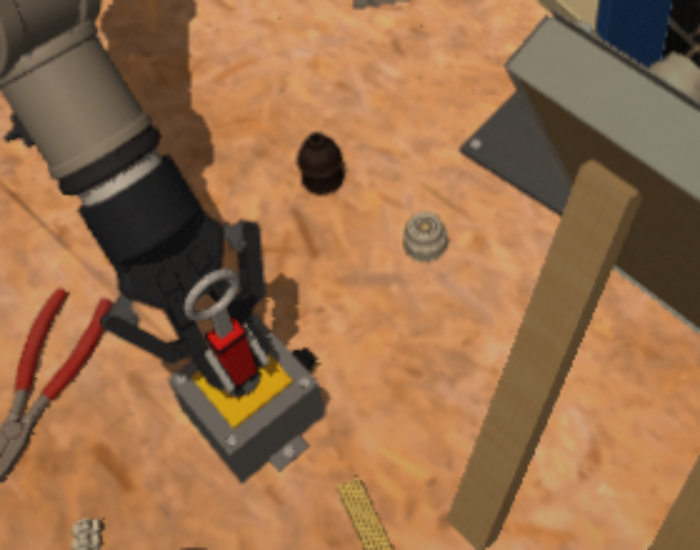

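The gripper holds the red grip with an even hold; nothing was disturbed. Now I check the transfer path against the panel.

```bash
cat > c.py <<'E'
from g import *
# tool->handle: in grasp tool frame (F0, lean 43.2) : handle axes = tool(lean,yaw)^-1 * Rz(yaw)
H=tool(43.2,0).inv()
def pts(p,Rt):
    z=(Rt*H).apply([0,0,1]);g=p-Rt.apply([0,0,.0187]); return g+z*.0885+z*.022, g-z*.0615, p-Rt.apply([0,0,.2])
def show(segs,T):
    p0,R0=T
    for p,Rt in segs:
        for k in(1,2,3,4):
            Rm=R0*R.from_rotvec((R0.inv()*Rt).as_rotvec()*k/4);pm=p0+(p-p0)*k/4;e,b,w=pts(pm,Rm);print(k,'tcp',pm.round(2),'eye',e.round(2),'bot',b.round(2),'wrist',w.round(2))
        p0,R0=p,Rt
E
python3 - <<'E'
from c import *
r=pickle.load(open('r5.pkl','rb'))[2]
q,T=cur();L=r[3][1]
show(L[:5],T)
for n in('scene','side'):
    X=np.load(n+'.npz')['X']
    for z0 in(.02,.1,.2,.3,.4):
        m=(X[...,0]>.6)&(X[...,0]<1)&(X[...,1]>-.3)&(X[...,1]<.02)&(X[...,2]>z0)&(X[...,2]<z0+.06)
        if n=='scene': m[:,300:]=0
        if m.sum()>20:print(n,z0,np.percentile(X[m],1,0).round(2),np.percentile(X[m],99,0).round(2))
E
```

```text
t 13.33 F [-4.1  1.4  7.4] gap 0.0229 [ 0.48  0.54 -0.01  2.16  3.87  0.37  1.16]
1 tcp [ 0.62 -0.3   0.14] eye [ 0.59 -0.29  0.26] bot [ 0.61 -0.31  0.09] wrist [ 0.47 -0.29  0.27]
2 tcp [ 0.62 -0.31  0.2 ] eye [ 0.58 -0.29  0.32] bot [ 0.61 -0.32  0.15] wrist [ 0.45 -0.29  0.32]
3 tcp [ 0.61 -0.32  0.26] eye [ 0.56 -0.29  0.37] bot [ 0.61 -0.33  0.21] wrist [ 0.44 -0.3   0.36]
4 tcp [ 0.61 -0.32  0.32] eye [ 0.55 -0.29  0.43] bot [ 0.62 -0.34  0.27] wrist [ 0.43 -0.31  0.4 ]
1 tcp [ 0.62 -0.28  0.34] eye [ 0.56 -0.25  0.44] bot [ 0.63 -0.29  0.29] wrist [ 0.44 -0.26  0.41]
2 tcp [ 0.63 -0.23  0.35] eye [ 0.56 -0.2   0.46] bot [ 0.64 -0.24  0.3 ] wrist [ 0.44 -0.21  0.42]
3 tcp [ 0.64 -0.18  0.37] eye [ 0.57 -0.15  0.47] bot [ 0.65 -0.19  0.32] wrist [ 0.45 -0.17  0.44]
4 tcp [ 0.65 -0.13  0.38] eye [ 0.58 -0.11  0.48] bot [ 0.66 -0.15  0.34] wrist [ 0.46 -0.12  0.45]
1 tcp [ 0.65 -0.17  0.38] eye [ 0.59 -0.13  0.48] bot [ 0.66 -0.18  0.33] wrist [ 0.47 -0.11  0.45]
2 tcp [ 0.65 -0.21  0.37] eye [ 0.61 -0.16  0.48] bot [ 0.65 -0.22  0.32] wrist [ 0.5  -0.1   0.45]
3 tcp [ 0.65 -0.25
[... 757 characters left out ...]
rist [ 0.48 -0.03  0.25]
3 tcp [ 0.62 -0.02  0.09] eye [ 0.6  -0.02  0.22] bot [ 0.6  -0.02  0.04] wrist [ 0.48 -0.03  0.24]
4 tcp [ 0.62 -0.02  0.08] eye [ 0.6  -0.02  0.21] bot [ 0.6  -0.02  0.03] wrist [ 0.48 -0.02  0.23]
scene 0.02 [ 0.75 -0.26  0.02] [1.   0.02 0.08]
scene 0.1 [ 0.74 -0.21  0.1 ] [1.   0.02 0.16]
scene 0.2 [ 0.62 -0.08  0.2 ] [1.   0.01 0.26]
scene 0.3 [ 0.6  -0.13  0.3 ] [0.99 0.02 0.36]
scene 0.4 [ 0.63 -0.12  0.4 ] [0.99 0.02 0.46]
side 0.02 [ 0.6  -0.3   0.02] [ 0.99 -0.    0.08]
side 0.1 [ 0.61 -0.3   0.1 ] [ 1.   -0.03  0.16]
side 0.2 [ 0.61 -0.29  0.2 ] [ 1.   -0.    0.26]
side 0.3 [ 0.61 -0.14  0.3 ] [0.99 0.01 0.36]
side 0.4 [ 0.65 -0.14  0.4 ] [1.   0.01 0.46]
```

Run:
```python
from g import *
r=pickle.load(open('r5.pkl','rb'))[2]
q,T=cur()
rows([(T[0]+[0,0,.042],T[1])]+r[3][1],q,T)
```

```text
t 13.33 F [-4.1  1.4  7.4] gap 0.0229 [ 0.48  0.54 -0.01  2.16  3.87  0.37  1.16]
n 2 speed 0.3 q [ 0.57  0.46 -0.12  2.14  4.01  0.27  1.02] margin 0.1
n 6 speed 0.27 q [ 0.61  0.23 -0.    2.22  4.06  0.61  1.32] margin 0.16
n 9 speed 0.46 q [ 0.27  0.05 -0.14  2.32  3.24  0.46  1.76] margin 0.12
n 25 speed 0.49 q [-0.01  0.31 -0.1   1.97  1.46  1.05  2.82] margin 0.12
n 16 speed 0.5 q [ 0.39  0.4  -0.5   2.31  2.63  0.33  2.16] margin 0.12
n 2 speed 0.29 q [ 0.35  0.51 -0.51  2.33  2.63  0.47  2.15] margin 0.11
n 3 speed 0.48 q [ 0.07  0.51 -0.48  2.32  2.35  0.56  2.2 ] margin 0.11
n 2 speed 0.32 q [ 0.04  0.39 -0.43  2.31  2.22  0.44  2.31] margin 0.12
n 1 speed 0.26 q [ 0.02  0.42 -0.4   2.24  2.19  0.41  2.36] margin 0.2
linear [[0.0144, 0.0, -0.0153], [0.0144, 0.0, -0.0153], [0.021, 0.0046, -0.0247], [0.0223, 0.006, -0.0232], [0.0234, 0.0075, -0.0216], [0.0243, 0.0091, -0.02], [0.025, 0.0107, -0.0182], [0.0255, 0.0123, -0.0164], [0.014, -0.0176, -0.0007], [0.0138, -0.0177, -0.0006]]
rotation [[0.0, 0.0, 0.0], [0.0, 0.0, 0.0], [-0.57, 3.81, -3.25], [-0.57, 3.81, -3.25], [-0.57,
[... 2206 characters left out ...]
-0.0153, 0.0026], [-0.0138, -0.0155, 0.0037], [-0.0133, -0.0156, 0.0048], [-0.0128, -0.0156, 0.0059], [-0.0123, -0.0156, 0.007], [-0.0118, -0.0155, 0.0081], [-0.0151, -0.01, 0.0167], [-0.0151, -0.01, 0.0167]]
rotation [[3.44, -0.75, -1.54], [3.44, -0.75, -1.54], [3.44, -0.75, -1.54], [3.44, -0.75, -1.54], [3.44, -0.75, -1.54], [3.44, -0.75, -1.54], [3.44, -0.75, -1.54], [3.44, -0.75, -1.54], [0.0, 0.0, 0.0], [0.0, 0.0, 0.0]]
linear [[0.0008, -0.0333, 0.0008], [0.0008, -0.0333, 0.0008], [0.0008, -0.0333, 0.0008], [0.0164, 0.0, -0.0176], [0.0164, 0.0, -0.0176], [0.0241, 0.0, 0.0225]]
rotation [[0.0, 0.0, 0.0], [0.0, 0.0, 0.0], [0.0, 0.0, 0.0], [0.0, 0.0, 0.0], [0.0, 0.0, 0.0], [0.0, 0.0, 0.0]]
```

Call:
step_arm(linear=[[0.0055,0,-0.0058],[0.0078,0,-0.0083],[0.0078,0,-0.0083],[0.0078,0,-0.0083],[0,0,0]], rotation=[[0,0,0],[0,0,0],[0,0,0],[0,0,0],[0,0,0]], claw=[1,1,1,1,1])

```text
clock: 13.75
tcp_pos: [0.6227, -0.2969, 0.1277]
eef_rot: [3.14, -0.756, -0.102]
wrist_force: [-0.2, -0.6, -0.1]
finger_gap: 0.023
grip_force: 68.5
```

Call:
step_arm(linear=[[0.021,0.0046,-0.0247],[0.0223,0.006,-0.0232],[0.0234,0.0075,-0.0216],[0.0243,0.0091,-0.02],[0.025,0.0107,-0.0182],[0.0255,0.0123,-0.0164],[0,0,0]], rotation=[[-0.57,3.81,-3.25],[-0.57,3.81,-3.25],[-0.57,3.81,-3.25],[-0.57,3.81,-3.25],[-0.57,3.81,-3.25],[-0.57,3.81,-3.25],[0,0,0]], claw=[1,1,1,1,1,1,1])

```text
clock: 14.33
tcp_pos: [0.609, -0.325, 0.3236]
eef_rot: [2.481, -1.042, 0.636]
wrist_force: [-0.3, -0.3, -1.2]
finger_gap: 0.0229
grip_force: 68.9
```

Call:
step_arm(linear=[[0.014,-0.0176,-0.0007],[0.0138,-0.0177,-0.0006],[0.0137,-0.0179,-0.0006],[0.0135,-0.018,-0.0005],[0.0134,-0.0181,-0.0004],[0.0132,-0.0182,-0.0003],[0.0131,-0.0183,-0.0002],[0.0129,-0.0184,-0.0001],[0.0128,-0.0185,0]], rotation=[[-0.1,0.52,0.5],[-0.1,0.52,0.5],[-0.1,0.52,0.5],[-0.1,0.52,0.5],[-0.1,0.52,0.5],[-0.1,0.52,0.5],[-0.1,0.52,0.5],[-0.1,0.52,0.5],[-0.1,0.52,0.5]], claw=[1,1,1,1,1,1,1,1,1])

```text
clock: 15.08
tcp_pos: [0.6475, -0.1325, 0.3808]
eef_rot: [2.517, -1.151, 0.585]
wrist_force: [-0.1, -0.4, -0.7]
finger_gap: 0.0232
grip_force: 68.8
```

Run:
```python
from g import *
r=pickle.load(open('r5.pkl','rb'))[2]
q,T=cur();print(T[0])
rows(r[3][1][2:],q,T)
```

```text
t 15.08 F [-0.1 -0.4 -0.7] gap 0.0232 [ 0.27  0.05 -0.14  2.32  3.23  0.46  1.77]
[ 0.64754504 -0.13247462  0.38078541]
n 26 speed 0.48 q [-0.01  0.31 -0.09  1.97  1.46  1.05  2.82] margin 0.12
n 17 speed 0.47 q [ 0.39  0.4  -0.49  2.31  2.63  0.33  2.16] margin 0.12
n 2 speed 0.29 q [ 0.35  0.51 -0.51  2.33  2.63  0.47  2.15] margin 0.11
n 3 speed 0.48 q [ 0.07  0.51 -0.48  2.32  2.35  0.56  2.2 ] margin 0.11
n 2 speed 0.32 q [ 0.03  0.39 -0.43  2.31  2.22  0.44  2.3 ] margin 0.12
n 1 speed 0.26 q [ 0.02  0.42 -0.39  2.24  2.19  0.41  2.36] margin 0.2
linear [[-0.002, 0.0054, 0.001], [-0.0019, 0.0054, 0.0013], [-0.0018, 0.0053, 0.0015], [-0.0018, 0.0053, 0.0017], [-0.0017, 0.0053, 0.0019], [-0.0016, 0.0052, 0.0021], [-0.0014, 0.0052, 0.0023], [-0.0013, 0.0051, 0.0025], [-0.0012, 0.005, 0.0027], [-0.0011, 0.005, 0.0029]]
rotation [[-1.99, -0.74, 0.82], [-1.99, -0.74, 0.82], [-1.99, -0.74, 0.82], [-1.99, -0.74, 0.82], [-1.99, -0.74, 0.82], [-1.99, -0.74, 0.82], [-1.99, -0.74, 0.82], [-1.99, -0.74, 0.82], [-1.99, -0.74, 0.82], [-1.99, -0.74, 0.82]]
linear [[-0.001, 0.0049, 0.003], [-0.
[... 1299 characters left out ...]
7, -1.45], [3.24, -0.7, -1.45], [3.24, -0.7, -1.45], [3.24, -0.7, -1.45], [3.24, -0.7, -1.45], [3.24, -0.7, -1.45], [3.24, -0.7, -1.45], [3.24, -0.7, -1.45], [3.24, -0.7, -1.45]]
linear [[-0.012, -0.0147, 0.0058], [-0.0115, -0.0147, 0.0068], [-0.0111, -0.0145, 0.0077], [-0.0151, -0.01, 0.0167], [-0.0151, -0.01, 0.0167], [0.0008, -0.0333, 0.0008], [0.0008, -0.0333, 0.0008], [0.0008, -0.0333, 0.0008], [0.0164, 0.0, -0.0176], [0.0164, 0.0, -0.0176]]
rotation [[3.24, -0.7, -1.45], [3.24, -0.7, -1.45], [3.24, -0.7, -1.45], [0.0, 0.0, 0.0], [0.0, 0.0, 0.0], [0.0, 0.0, 0.0], [0.0, 0.0, 0.0], [0.0, 0.0, 0.0], [0.0, 0.0, 0.0], [0.0, 0.0, 0.0]]
linear [[0.0241, 0.0, 0.0225]]
rotation [[0.0, 0.0, 0.0]]
```

Call:
step_arm(linear=[[-0.002,0.0054,0.001],[-0.0019,0.0054,0.0013],[-0.0018,0.0053,0.0015],[-0.0018,0.0053,0.0017],[-0.0017,0.0053,0.0019],[-0.0016,0.0052,0.0021],[-0.0014,0.0052,0.0023],[-0.0013,0.0051,0.0025],[-0.0012,0.005,0.0027],[-0.0011,0.005,0.0029]], rotation=[[-1.99,-0.74,0.82],[-1.99,-0.74,0.82],[-1.99,-0.74,0.82],[-1.99,-0.74,0.82],[-1.99,-0.74,0.82],[-1.99,-0.74,0.82],[-1.99,-0.74,0.82],[-1.99,-0.74,0.82],[-1.99,-0.74,0.82],[-1.99,-0.74,0.82]], claw=[1,1,1,1,1,1,1,1,1,1])

```text
clock: 15.92
tcp_pos: [0.6508, -0.1911, 0.3713]
eef_rot: [2.583, -1.122, 0.129]
wrist_force: [-0.2, -1.4, -1.0]
finger_gap: 0.0231
grip_force: 69.0
```

Call:
step_arm(linear=[[-0.001,0.0049,0.003],[-0.0009,0.0048,0.0032],[-0.0008,0.0047,0.0034],[-0.0007,0.0046,0.0036],[-0.0006,0.0044,0.0037],[-0.0005,0.0043,0.0039],[-0.0004,0.0042,0.004],[-0.0002,0.0041,0.0042],[-0.0001,0.0039,0.0043],[0,0.0038,0.0045]], rotation=[[-1.99,-0.74,0.82],[-1.99,-0.74,0.82],[-1.99,-0.74,0.82],[-1.99,-0.74,0.82],[-1.99,-0.74,0.82],[-1.99,-0.74,0.82],[-1.99,-0.74,0.82],[-1.99,-0.74,0.82],[-1.99,-0.74,0.82],[-1.99,-0.74,0.82]], claw=[1,1,1,1,1,1,1,1,1,1])

```text
clock: 16.75
tcp_pos: [0.654, -0.2486, 0.3623]
eef_rot: [2.612, -1.086, -0.292]
wrist_force: [-0.8, 0.6, -1.6]
finger_gap: 0.0231
grip_force: 69.0
```

Call:
step_arm(linear=[[0.0001,0.0036,0.0046],[0.0002,0.0034,0.0047],[0.0003,0.0033,0.0048],[0.0004,0.0031,0.0049],[0.0005,0.0029,0.005],[0.0006,0.0027,0.0051],[0,0,0]], rotation=[[-1.99,-0.74,0.82],[-1.99,-0.74,0.82],[-1.99,-0.74,0.82],[-1.99,-0.74,0.82],[-1.99,-0.74,0.82],[-1.99,-0.74,0.82],[0,0,0]], claw=[1,1,1,1,1,1,1])

```text
clock: 17.33
tcp_pos: [0.6567, -0.2831, 0.357]
eef_rot: [2.613, -1.063, -0.53]
wrist_force: [0.3, 0.7, -0.8]
finger_gap: 0.023
grip_force: 68.9
```

Run:
```python
from g import *
r=pickle.load(open('r5.pkl','rb'))[2]
q,T=cur();print(T[0])
rows(r[3][1][3:4],q,T)
```

```text
t 17.33 F [ 0.3  0.7 -0.8] gap 0.023 [-0.01  0.31 -0.09  1.97  1.46  1.05  2.82]
[ 0.6567174  -0.28313635  0.35697211]
n 17 speed 0.47 q [ 0.39  0.4  -0.5   2.31  2.63  0.33  2.16] margin 0.12
linear [[-0.0164, -0.0089, -0.007], [-0.0162, -0.0097, -0.0062], [-0.0161, -0.0104, -0.0055], [-0.0159, -0.0111, -0.0047], [-0.0156, -0.0117, -0.0038], [-0.0154, -0.0123, -0.0029], [-0.0151, -0.0128, -0.002], [-0.0148, -0.0133, -0.0011], [-0.0144, -0.0137, -0.0002], [-0.0141, -0.014, 0.0008]]
rotation [[3.25, -0.7, -1.45], [3.25, -0.7, -1.45], [3.25, -0.7, -1.45], [3.25, -0.7, -1.45], [3.25, -0.7, -1.45], [3.25, -0.7, -1.45], [3.25, -0.7, -1.45], [3.25, -0.7, -1.45], [3.25, -0.7, -1.45], [3.25, -0.7, -1.45]]
linear [[-0.0137, -0.0143, 0.0018], [-0.0133, -0.0145, 0.0028], [-0.0129, -0.0147, 0.0037], [-0.0125, -0.0148, 0.0047], [-0.012, -0.0148, 0.0057], [-0.0116, -0.0147, 0.0067], [-0.0111, -0.0146, 0.0077]]
rotation [[3.25, -0.7, -1.45], [3.25, -0.7, -1.45], [3.25, -0.7, -1.45], [3.25, -0.7, -1.45], [3.25, -0.7, -1.45], [3.25, -0.7, -1.45], [3.25, -0.7, -1.45]]
```

Call:
step_arm(linear=[[-0.0164,-0.0089,-0.007],[-0.0162,-0.0097,-0.0062],[-0.0161,-0.0104,-0.0055],[-0.0159,-0.0111,-0.0047],[-0.0156,-0.0117,-0.0038],[-0.0154,-0.0123,-0.0029],[-0.0151,-0.0128,-0.002],[-0.0148,-0.0133,-0.0011],[-0.0144,-0.0137,-0.0002],[-0.0141,-0.014,0.0008]], rotation=[[3.25,-0.7,-1.45],[3.25,-0.7,-1.45],[3.25,-0.7,-1.45],[3.25,-0.7,-1.45],[3.25,-0.7,-1.45],[3.25,-0.7,-1.45],[3.25,-0.7,-1.45],[3.25,-0.7,-1.45],[3.25,-0.7,-1.45],[3.25,-0.7,-1.45]], claw=[1,1,1,1,1,1,1,1,1,1])

```text
clock: 18.17
tcp_pos: [0.6309, -0.1387, 0.2209]
eef_rot: [2.915, -0.855, -0.198]
wrist_force: [-0.0, -0.3, -1.4]
finger_gap: 0.0228
grip_force: 68.9
```

Call:
step_arm(linear=[[-0.0137,-0.0143,0.0018],[-0.0133,-0.0145,0.0028],[-0.0129,-0.0147,0.0037],[-0.0125,-0.0148,0.0047],[-0.012,-0.0148,0.0057],[-0.0116,-0.0147,0.0067],[-0.0111,-0.0146,0.0077],[0,0,0]], rotation=[[3.25,-0.7,-1.45],[3.25,-0.7,-1.45],[3.25,-0.7,-1.45],[3.25,-0.7,-1.45],[3.25,-0.7,-1.45],[3.25,-0.7,-1.45],[3.25,-0.7,-1.45],[0,0,0]], claw=[1,1,1,1,1,1,1,1])

```text
clock: 18.83
tcp_pos: [0.6128, -0.0395, 0.1238]
eef_rot: [-3.141, -0.746, 0.038]
wrist_force: [-0.9, 0.3, -1.5]
finger_gap: 0.0229
grip_force: 68.9
```

Run:
```python
from c import *
r=pickle.load(open('r5.pkl','rb'))[2]
q,T=cur();print(T[0],T[1].as_euler('xyz'));e,b,_=pts(*T);print('eyetop',e,'bot',b,'hz',(T[1]*H).apply([0,0,1]))
ims=[]
for n in('wrist','scene'):
    p,d,i=cap(n);X=cloud(d,i);np.savez(n+'2.npz',p=p,X=X,d=d);ims.append(p)
a=cv2.resize(ims[0],(400,300));s=cv2.resize(ims[1][120:270,160:360],(400,300))
cv2.imwrite('pics/w3.png',cv2.cvtColor(np.hstack([a,s]),cv2.COLOR_RGB2BGR))
```

```text
t 18.83 F [-0.9  0.3 -1.5] gap 0.0229 [ 0.4   0.4  -0.5   2.32  2.65  0.33  2.15]
[ 0.61284845 -0.03954637  0.12382749] [-3.14112767 -0.74644787  0.03790823]
eyetop [ 0.60099331 -0.04004218  0.24805212] bot [ 0.59969612 -0.04003304  0.07605701] hz [ 7.54178405e-03 -5.31673333e-05  9.99971559e-01]
```

View pics/w3.png

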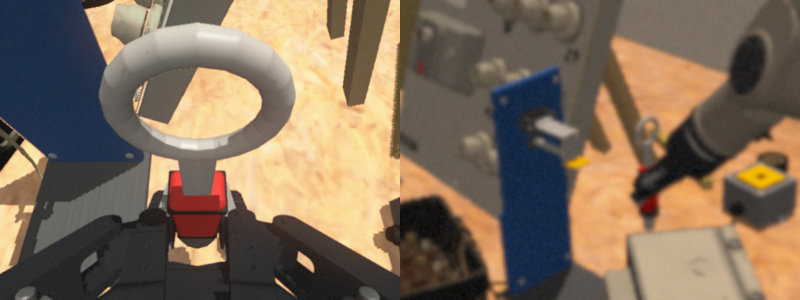

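The handle is held upright (eye at (200,95) in the left part). In the right part the keeper hangs shut, with its toe at (578,162). Now I measure the eye against the peg and toe.

Run:
```python
from h import *
for n in('wrist2','scene2'):
    z=np.load(n+'.npz');X=z['X'];d=z['d'];h=cv2.cvtColor(z['p'],cv2.COLOR_RGB2HSV)
    m=(d>0)&(abs(X[...,0]-.601)<.02)&(abs(X[...,1]+.04)<.028)&(X[...,2]>.203)&(X[...,2]<.265)
    print(n,'eye',m.sum(),X[m].min(0).round(4),X[m].max(0).round(4),X[m].mean(0).round(4))
X=z['X'];H,S=h[...,0],h[...,1]
k=(d>0)&(X[...,0]>.57)&(X[...,0]<.68)&(abs(X[...,1]-.083)<.04)&(X[...,2]>.2)&(X[...,2]<.28)
y=k&(H>18)&(H<34)&(S>140);print('toe',y.sum(),X[y].min(0).round(3),X[y].max(0).round(3),np.median(X[y],0).round(3))
for x0 in(.57,.59,.6,.61,.62,.63,.64,.65,.66):
    q=X[k&(X[...,0]>=x0)&(X[...,0]<x0+.01)]
    for lo,hi in((.2,.242),(.242,.28)):
        w=q[(q[:,2]>lo)&(q[:,2]<hi)]
        if len(w)>2:print(x0,lo,len(w),w[:,1:].min(0).round(3),w[:,1:].max(0).round(3))
```

```text
wrist2 eye 10921 [ 0.596  -0.0628  0.203 ] [ 0.6046 -0.0197  0.2342] [ 0.599  -0.0413  0.218 ]
scene2 eye 102 [ 0.5932 -0.0621  0.2035] [ 0.6043 -0.0187  0.2484] [ 0.5989 -0.0396  0.2271]
toe 39 [0.588 0.067 0.222] [0.612 0.092 0.229] [0.6   0.08  0.225]
0.59 0.2 17 [0.067 0.224] [0.092 0.228]
0.6 0.2 19 [0.067 0.222] [0.092 0.228]
0.61 0.2 61 [0.066 0.222] [0.093 0.241]
0.61 0.242 67 [0.065 0.243] [0.095 0.262]
0.62 0.2 3 [0.082 0.23 ] [0.085 0.233]
0.62 0.242 18 [0.068 0.259] [0.092 0.261]
0.63 0.2 8 [0.079 0.226] [0.085 0.234]
0.63 0.242 24 [0.066 0.258] [0.092 0.262]
0.64 0.2 14 [0.076 0.226] [0.086 0.234]
0.64 0.242 18 [0.067 0.259] [0.092 0.262]
0.65 0.2 10 [0.078 0.226] [0.086 0.234]
0.65 0.242 29 [0.063 0.256] [0.102 0.269]
0.66 0.2 13 [0.079 0.225] [0.086 0.235]
0.66 0.242 54 [0.059 0.252] [0.102 0.27 ]
```

Run:
```python
from g import *
q,T=cur();p,Rt=T;Rt=tool(42.8,1.95)
A=p+[.003,.02,-.045];B=p+[.004,.121,-.045];C=B+[0,0,.052];D=C+np.array([.9994,.034,0])*.034
rows([(A,Rt),(B,Rt),(C,Rt),(D,Rt)],q,T);print(Rt.as_matrix().round(3))
```

```text
t 18.93 F [ 0.2 -0.4 -1.2] gap 0.023 [ 0.39  0.4  -0.49  2.32  2.64  0.34  2.15]
n 2 speed 0.29 q [ 0.34  0.51 -0.5   2.33  2.63  0.46  2.15] margin 0.11
n 3 speed 0.49 q [ 0.06  0.51 -0.47  2.31  2.35  0.55  2.2 ] margin 0.11
n 2 speed 0.34 q [ 0.02  0.38 -0.41  2.3   2.2   0.41  2.32] margin 0.13
n 1 speed 0.27 q [ 0.    0.41 -0.37  2.23  2.17  0.38  2.38] margin 0.21
linear [[-0.014, -0.01, 0.0177], [-0.014, -0.01, 0.0177], [0.0011, -0.0336, 0.001], [0.0011, -0.0336, 0.001], [0.0011, -0.0336, 0.001], [0.0177, 0.0, -0.0191], [0.0177, 0.0, -0.0191], [0.0249, 0.0, 0.0231]]
rotation [[0.06, -0.12, 0.03], [0.06, -0.12, 0.03], [0.0, 0.0, 0.0], [0.0, 0.0, 0.0], [0.0, 0.0, 0.0], [0.0, 0.0, 0.0], [0.0, 0.0, 0.0], [0.0, 0.0, 0.0]]
[[ 0.733  0.034  0.679]
 [ 0.025 -0.999  0.023]
 [ 0.679  0.    -0.734]]
```

Call:
step_arm(linear=[[-0.0093,-0.0067,0.0118],[-0.0093,-0.0067,0.0118],[-0.0093,-0.0067,0.0118],[0.0007,-0.0202,0.0006],[0.0007,-0.0202,0.0006],[0.0007,-0.0202,0.0006],[0.0007,-0.0202,0.0006],[0.0007,-0.0202,0.0006],[0,0,0]], rotation=[[0.04,-0.08,0.02],[0.04,-0.08,0.02],[0.04,-0.08,0.02],[0,0,0],[0,0,0],[0,0,0],[0,0,0],[0,0,0],[0,0,0]], claw=[1,1,1,1,1,1,1,1,1])

```text
clock: 19.68
tcp_pos: [0.6201, 0.0868, 0.0839]
eef_rot: [-3.141, -0.751, 0.042]
wrist_force: [0.1, 0.1, -1.6]
finger_gap: 0.0233
grip_force: 69.0
```

Run:
```python
from c import *
q,T=cur();print(T[0],T[1].as_euler('xyz'));e,b,_=pts(*T);print('eye',e-[0,0,.022],'bot',b)
ims=[]
for n in('wrist','scene'):
    p,d,i=cap(n);X=cloud(d,i);np.savez(n+'3.npz',p=p,X=X,d=d);ims.append(p)
    if n=='scene':
        k=(d>0)&(X[...,0]>.57)&(X[...,0]<.618)&(abs(X[...,1]-.083)<.04)&(X[...,2]>.15)&(X[...,2]<.222);Q=X[k];print('eye pts',len(Q),Q.min(0).round(3),Q.max(0).round(3),Q.mean(0).round(3))
a=cv2.resize(ims[0],(400,300));s=cv2.resize(ims[1][120:270,160:360],(400,300))
cv2.imwrite('pics/w4.png',cv2.cvtColor(np.hstack([a,s]),cv2.COLOR_RGB2BGR))
```

```text
t 19.68 F [ 0.1  0.1 -1.6] gap 0.0233 [ 0.06  0.51 -0.47  2.31  2.35  0.55  2.21]
[0.62006905 0.08684473 0.08387881] [-3.14072673 -0.75107316  0.04174418]
eye [0.60764363 0.08623972 0.18604721] bot [0.60713915 0.08632731 0.03604797]
eye pts 138 [0.572 0.061 0.15 ] [0.617 0.106 0.221] [0.604 0.086 0.18 ]
```

View pics/w4.png

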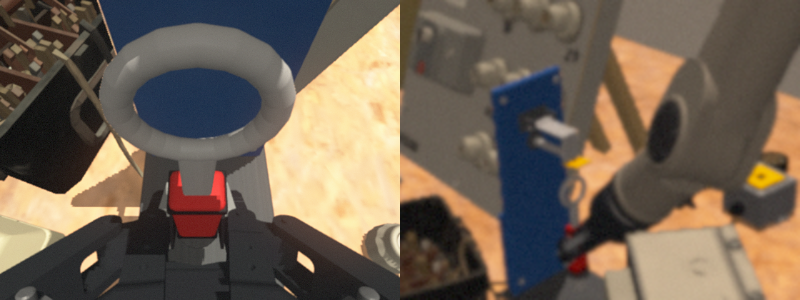

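The eye sits just below the toe, about 4 mm too far to +y and 3 mm too far towards the board. I'll correct that and lift.

Call:
step_arm(linear=[[-0.0023,0.0039,-0.0021],[0.0064,0,-0.0069],[0.0064,0,-0.0069],[0.0064,0,-0.0069],[0.0064,0,-0.0069],[0.0064,0,-0.0069],[0,0,0],[0,0,0],[0,0,0]], rotation=[[0,0,0],[0,0,0],[0,0,0],[0,0,0],[0,0,0],[0,0,0],[0,0,0],[0,0,0],[0,0,0]], claw=[1,1,1,1,1,1,1,1,1])

```text
clock: 20.53
tcp_pos: [0.6167, 0.0768, 0.1297]
eef_rot: [3.141, -0.75, 0.036]
wrist_force: [-0.4, -0.1, -1.4]
finger_gap: 0.023
grip_force: 69.0
```

Run:
```python
from c import *
q,T=cur();print(T[0],T[1].as_euler('xyz'));e,b,_=pts(*T);print('eye',e-[0,0,.022],'bot',b)
ims=[]
for n in('wrist','scene'):
    p,d,i=cap(n);X=cloud(d,i);np.savez(n+'4.npz',p=p,X=X,d=d);ims.append(p)
h=cv2.cvtColor(p,cv2.COLOR_RGB2HSV);y=(d>0)&(h[...,0]>18)&(h[...,0]<34)&(h[...,1]>140)&(X[...,0]>.55)&(X[...,0]<.64)&(abs(X[...,1]-.083)<.04)&(X[...,2]>.2);print('toe',y.sum(),X[y].min(0).round(3),X[y].max(0).round(3)) if y.any() else 0
a=cv2.resize(ims[0],(400,300));s=cv2.resize(ims[1][135:235,190:290],(400,400),interpolation=2)[:300]
cv2.imwrite('pics/w5.png',cv2.cvtColor(np.hstack([a,s]),cv2.COLOR_RGB2BGR))
```

```text
t 20.53 F [-0.4 -0.1 -1.4] gap 0.023 [ 0.04  0.39 -0.43  2.31  2.24  0.43  2.29]
[0.61669718 0.07677387 0.12971888] [ 3.14094641 -0.74965449  0.03621828]
eye [0.60443921 0.0763939  0.23190481] bot [0.60369824 0.07628597 0.08190644]
toe 9 [0.581 0.074 0.263] [0.59  0.09  0.272]
```

View pics/w5.png

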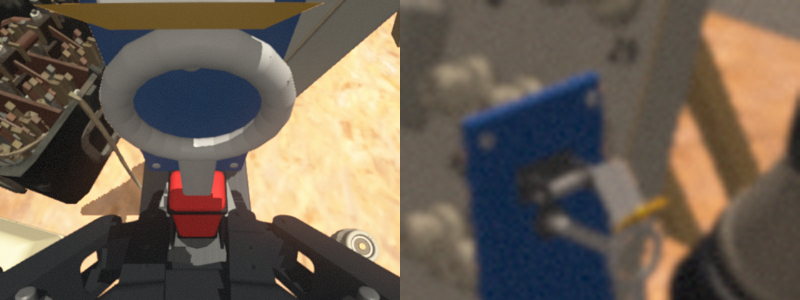

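The keeper is lifted, the peg tip shows just behind the hole, and the eye is about 5 mm too far to -y. I'll correct and push in.

Call:
step_arm(linear=[[0,-0.0045,0],[0,0,0],[0.005,0,0.0046],[0.005,0,0.0046],[0.005,0,0.0046],[0.005,0,0.0046],[0.005,0,0.0046],[0,0,0],[0,0,0]], rotation=[[0,0,0],[0,0,0],[0,0,0],[0,0,0],[0,0,0],[0,0,0],[0,0,0],[0,0,0],[0,0,0]], claw=[1,1,1,1,1,1,1,1,1])

```text
clock: 21.38
tcp_pos: [0.6508, 0.0828, 0.1295]
eef_rot: [3.141, -0.749, 0.036]
wrist_force: [-0.0, 0.4, -1.4]
finger_gap: 0.0234
grip_force: 69.0
```

Run:
```python
from c import *
q,T=cur();print(T[0],T[1].as_euler('xyz'));e,b,_=pts(*T);print('eye',e-[0,0,.022],'bot',b)
ims=[]
for n in('wrist','scene'):
    p,d,i=cap(n);X=cloud(d,i);np.savez(n+'5.npz',p=p,X=X,d=d);ims.append(p)
a=cv2.resize(ims[0],(400,300));s=cv2.resize(ims[1][135:235,190:290],(400,400),interpolation=2)[:300]
cv2.imwrite('pics/w6.png',cv2.cvtColor(np.hstack([a,s]),cv2.COLOR_RGB2BGR))
```

```text
t 21.38 F [-0.   0.4 -1.4] gap 0.0234 [ 0.01  0.42 -0.39  2.24  2.2   0.4   2.35]
[0.650815   0.08278378 0.12947375] [ 3.14126629 -0.74914667  0.03612429]
eye [0.63862116 0.08237551 0.23166591] bot [0.63779146 0.08230457 0.08166792]
```

View pics/w6.png

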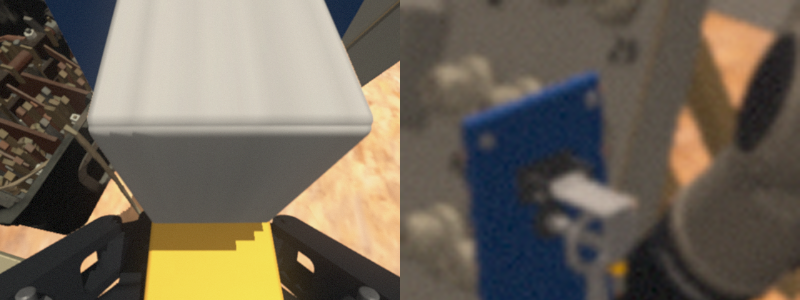

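The eye is on the peg and the keeper has dropped in front of it. I'll lower until it rests, then open.

Call:
step_arm(linear=[[-0.0024,0,0.0026],[-0.0024,0,0.0026],[-0.0023,0,0.0025],[0,0,0],[0,0,0],[0,0,0],[0,0,0],[0,0,0]], rotation=[[0,0,0],[0,0,0],[0,0,0],[0,0,0],[0,0,0],[0,0,0],[0,0,0],[0,0,0]], claw=[1,1,1,1,1,0,-0.5,-0.5], force=40)

```text
clock: 22.15
tcp_pos: [0.6507, 0.0828, 0.1194]
eef_rot: [3.141, -0.75, 0.036]
wrist_force: [0.3, 0.1, -0.0]
finger_gap: 0.0585
grip_force: 0.0
```

Call:
step_arm(linear=[[0,0,0],[0,0,0]], rotation=[[0,0,0],[0,0,0]], claw=[-0.5,-0.5])

```text
clock: 22.32
tcp_pos: [0.6505, 0.0828, 0.1192]
eef_rot: [3.141, -0.749, 0.036]
wrist_force: [0.6, -0.5, 0.6]
finger_gap: 0.0643
grip_force: 0.0
```

Run:
```python
from g import *
q,T=cur();p,Rt=T;print(p)
for d in([-.05,0,0],[-.05,0,-.02],[-.05,0,-.04],[-.03,0,-.05]):
    print(d)
    import io,contextlib
    f=io.StringIO()
    with contextlib.redirect_stdout(f): rows([(p+np.array(d)*.6,Rt),(p+d,Rt),(p+np.array(d)+[-.03,0,-.0],tool(34,1.95))],q,T)
    print('\n'.join(l for l in f.getvalue().split('\n') if l.startswith('n ')))
```

```text
t 22.32 F [ 0.6 -0.5  0.6] gap 0.0643 [ 0.03  0.45 -0.4   2.24  2.23  0.43  2.33]
[0.6505484  0.08276109 0.1192327 ]
[-0.05, 0, 0]
n 1 speed 0.23 q [ 0.03  0.42 -0.43  2.3   2.25  0.46  2.29] margin 0.14
n 1 speed 0.16 q [ 0.04  0.4  -0.45  2.34  2.26  0.48  2.26] margin 0.1
n 6 speed 0.44 q [-0.15  0.31 -0.23  2.32  1.8   0.25  2.67] margin 0.08
[-0.05, 0, -0.02]
n 1 speed 0.26 q [ 0.05  0.45 -0.45  2.3   2.28  0.49  2.26] margin 0.14
n 1 speed 0.17 q [ 0.06  0.45 -0.48  2.35  2.31  0.53  2.21] margin 0.09
n 4 speed 0.46 q [-0.1   0.36 -0.29  2.32  1.95  0.29  2.52] margin 0.1
[-0.05, 0, -0.04]
n 2 speed 0.18 q [ 0.06  0.48 -0.46  2.31  2.31  0.52  2.23] margin 0.13
n 1 speed 0.25 q [ 0.07  0.51 -0.49  2.35  2.36  0.58  2.18] margin 0.09
n 3 speed 0.47 q [-0.05  0.42 -0.35  2.33  2.06  0.34  2.42] margin 0.1
[-0.03, 0, -0.05]
n 1 speed 0.34 q [ 0.06  0.5  -0.46  2.28  2.32  0.52  2.24] margin 0.16
n 1 speed 0.25 q [ 0.07  0.55 -0.48  2.31  2.37  0.58  2.19] margin 0.13
n 3 speed 0.45 q [-0.05  0.46 -0.33  2.29  2.08  0.34  2.42] margin 0.14
```

Call:
step_arm(linear=[[-0.006,0,-0.001],[-0.01,0,-0.0025],[-0.0115,0,-0.003],[-0.0115,0,-0.003],[-0.0115,0,-0.003],[-0.01,0,-0.0028],[0,0,0]], rotation=[[0,0,0],[0,0,0],[0,0,0],[0,0,0],[0,0,0],[0,0,0],[0,0,0]], claw=[-0.5,-0.5,-0.5,-0.5,-0.5,-0.5,-0.5])

```text
clock: 22.9
tcp_pos: [0.593, 0.0805, 0.0872]
eef_rot: [3.141, -0.745, 0.038]
wrist_force: [0.6, -0.3, 0.3]
finger_gap: 0.064
grip_force: 0.0
```

Run:
```python
from c import *
q,T=cur();print(T[0],T[1].as_euler('xyz'))
ims=[]
for n in('wrist','scene'):
    p,d,i=cap(n);X=cloud(d,i);np.savez(n+'6.npz',p=p,X=X,d=d);ims.append(p)
h=cv2.cvtColor(p,cv2.COLOR_RGB2HSV);y=(d>0)&(h[...,0]>18)&(h[...,0]<34)&(h[...,1]>140)&(X[...,0]>.55)&(X[...,0]<.64)&(abs(X[...,1]-.083)<.04)&(X[...,2]>.2);print('toe',y.sum(),X[y].min(0).round(3),X[y].max(0).round(3)) if y.any() else 0
k=(d>0)&(X[...,0]>.625)&(X[...,0]<.66)&(abs(X[...,1]-.083)<.03)&(X[...,2]>.05)&(X[...,2]<.222);Q=X[k];print('handle',[ (Q[(Q[:,2]>a)&(Q[:,2]<a+.03)].mean(0).round(3).tolist()) for a in(.08,.11,.14,.17,.19)])
a=cv2.resize(ims[0],(400,300));s=cv2.resize(ims[1][135:285,180:300],(400,500),interpolation=2)[:300]
s=cv2.resize(ims[1][140:260,190:310],(400,400),interpolation=2);a=np.vstack([a,np.zeros((100,400,3),np.uint8)])
cv2.imwrite('pics/w7.png',cv2.cvtColor(np.hstack([a,s]),cv2.COLOR_RGB2BGR))
```

```text
t 22.9 F [ 0.6 -0.3  0.3] gap 0.064 [ 0.07  0.48 -0.5   2.37  2.35  0.56  2.18]
[0.59296515 0.08053103 0.08722638] [ 3.14064149 -0.74515691  0.03774311]
toe 37 [0.588 0.067 0.223] [0.612 0.089 0.228]
handle [[0.633, 0.081, 0.1], [0.631, 0.081, 0.125], [0.633, 0.082, 0.156], [0.635, 0.082, 0.186], [0.635, 0.088, 0.203]]
```

View pics/w7.png

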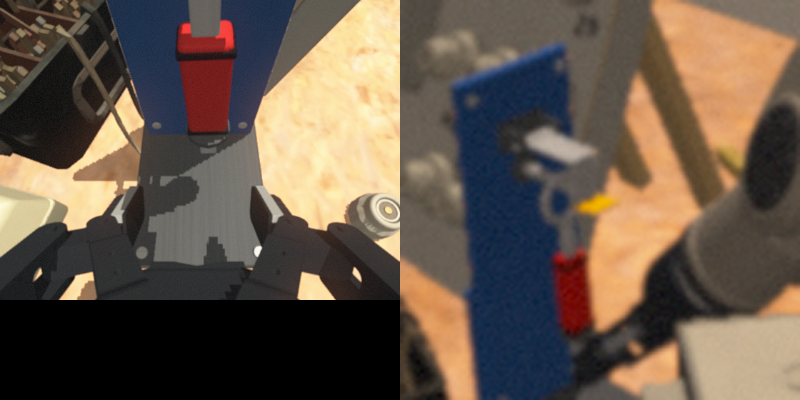

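The keeper is shut (toe back at its starting height), the handle hangs on the peg, and the gripper is clear. I'll let it settle and then hand in.

Call:
step_arm(linear=[[0,0,0],[0,0,0],[0,0,0],[0,0,0],[0,0,0],[0,0,0],[0,0,0],[0,0,0],[0,0,0],[0,0,0]], rotation=[[0,0,0],[0,0,0],[0,0,0],[0,0,0],[0,0,0],[0,0,0],[0,0,0],[0,0,0],[0,0,0],[0,0,0]], claw=[-0.5,-0.5,-0.5,-0.5,-0.5,-0.5,-0.5,-0.5,-0.5,-0.5])

```text
clock: 23.83
tcp_pos: [0.5957, 0.0808, 0.089]
eef_rot: [3.141, -0.749, 0.037]
wrist_force: [-0.2, -0.2, 0.1]
finger_gap: 0.064
grip_force: 0.0
```

Call:
step_arm(linear=[[0,0,0],[0,0,0],[0,0,0],[0,0,0],[0,0,0],[0,0,0],[0,0,0],[0,0,0],[0,0,0],[0,0,0]], rotation=[[0,0,0],[0,0,0],[0,0,0],[0,0,0],[0,0,0],[0,0,0],[0,0,0],[0,0,0],[0,0,0],[0,0,0]], claw=[-0.5,-0.5,-0.5,-0.5,-0.5,-0.5,-0.5,-0.5,-0.5,-0.5])

```text
clock: 24.67
tcp_pos: [0.5957, 0.0808, 0.089]
eef_rot: [3.141, -0.749, 0.037]
wrist_force: [0.2, 0.3, 0.2]
finger_gap: 0.064
grip_force: 0.0
```

Run:
```python
from h import *
for _ in range(8):
    p,d,i=cap('wrist');X=cloud(d,i);h=cv2.cvtColor(p,cv2.COLOR_RGB2HSV)
    m=(d>0)&((h[...,0]<6)|(h[...,0]>172))&(h[...,1]>150)&(X[...,0]>.6)&(X[...,0]<.67)&(abs(X[...,1]-.082)<.03);print(m.sum(),X[m].mean(0).round(4))
p,d,i=cap('scene');X=cloud(d,i);k=(d>0)&(X[...,0]>.625)&(X[...,0]<.66)&(abs(X[...,1]-.083)<.03)&(X[...,2]>.19)&(X[...,2]<.222);print('ring',X[k].min(0),X[k].max(0))
print(workorder.job_done())
```

```text
8600 [0.6305 0.0777 0.1464]
8585 [0.6305 0.0777 0.1464]
8596 [0.6305 0.0777 0.1464]
8602 [0.6305 0.0777 0.1464]
8593 [0.6305 0.0777 0.1464]
8603 [0.6305 0.0777 0.1464]
8583 [0.6305 0.0777 0.1464]
8593 [0.6305 0.0777 0.1464]
ring [0.63176092 0.07016541 0.19162063] [0.64063045 0.10327667 0.22101311]
the job is handed in; nothing more can be done
None
```

I handed the job in at about 25 s of the 45 s limit; the judge's result did not come back to me. By my last measurements the handle hangs still by its eye on the peg, the keeper is shut in front of it and the gripper is clear. The arm kept clear of the lamp holder, fuse cap and carton, though I did not re-measure them at the end.

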